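Fetch the jar crate with the pull hook and start the shaker

ROBOT

A 6-joint arm with a two-finger parallel gripper is mounted at the origin on a cart in front of the work surface, level with it; the furniture and walls round the work are solid. World frame = base frame: x ahead of the robot, y to its left, z up, the work surface at z = 0. Lengths are in m, angles in rad, forces in N, time in s.
With the tool pointing down it reaches from about 0.35 to 0.775 m from the base axis. Payload 5.5 kg.
Tool frame: the origin (TCP) lies midway between the tips of the shut fingers; the grasp point (between the pads) lies 19 mm behind it; z points along the fingers, y is the line along which they close (so a half turn about z gives the same grasp; the last joint's range is limited). The gripper opens to 85 mm and grips with 20 to 120 N. Pads are 22 mm wide; open, the fingers measure 114 mm over their backs; the gripper's body (76 mm by 85 mm) begins 54 mm behind the grasp point. The pads swing forward as they close: fully open they stand 13 mm farther back than shut.
Start: joints at [1.027, 0.313, 0.046, 1.304, 0, 1.431], TCP at [0.226, 0.529, 0.231] pointing down, gripper open.
Joint ranges: [-2.76, 2.76], [-0.86, 1.69], [-1.03, 1.26], [-2.2, 2.34], [-1.47, 1.5], [-3.14, 3.14]. Speed limits (rad/s): [2.57, 2.57, 3.14, 3.14, 3.14, 3.14].

INTERFACE

Orientations are given as a unit quaternion [w, x, y, z].
In Python, from workcell import env gives the robot as it stands. The module is installed in compiled form; this text tells all that it offers.
- The arm moves only by the tool carry_out, never from a script. Its argument "series" is a list of rows, each an object with "delta_rot": the turn, a rotation vector about the world's x, y, z normalised to -1 to 1, where 1 is 0.1 rad, a list of three; "travel": the shift along the world's x, y, z normalised to -1 to 1, where 1 is 0.025 m, a list of three; "fingers": the closure, from -1 (fully open) to 1 (shut). In form: [{"delta_rot": [ax, ay, az], "travel": [tx, ty, tz], "fingers": fingers}, ...]. A call has 1 to 5 rows; each row shifts and turns the commanded pose from where the row before left it; what a row does not reach is not made up. A row lasts 1/8 s, in which the tool goes at most 62.5 mm and 10.7 degrees, less where a joint would pass 70% of its speed; a pose out of reach is approached as far as the arm can. A call with a number of a shift or a turn outside -1 to 1 is refused whole. A call with a gripper value outside its range is refused whole. The fingers move at their own pace and stop on an object; "squeeze" is the grip in N (left out, the last holds). Time passes only in rows, so rows that do not move let the fingers close. It gives the time, the measured TCP pose, the force, the opening and the grip force at its end, in the units of the state.
- env.get_state(): the state, without advancing time (a new reading comes with each control period).
- env.read_camera(name): name is "side" or "top" or "wrist"; returns a dict with "color" (384x512x3 uint8, red, green, blue), "fx", "fy", "cx", "cy" (pixels), "world_from_camera" (4x4, takes a point from camera to world coordinates); the wrist camera has in their place "hand_eye" (4x4, takes a point from camera to tool coordinates, whose origin is the TCP and whose axes are the flange's). Camera axes: x right, y up, looking along -z (the intrinsics and any distortion apply to the point x, -y, -z); pixel columns grow to the right and rows downward; lengths in m; the calibration is good to about 2 mm. A picture is of the moment at which its call begins: read the wrist's pose just before it. There is no depth.
- env.hand_in(): hands the job in; it is judged then, once.
The state is a dict: "clock": time; "joint_pos": joint angles; "qvel": joint speeds; "tau": joint torques, N m; "tcp_pos": TCP position; "orientation": TCP orientation; "wrist_force": force on the tool from outside, world axes, zero at the start; "ft_torque": the same for the moment, N m; "finger_gap": finger opening in m; "grip_force": force on a finger pad.
Only numpy, scipy, OpenCV 4.12 (cv2) and the standard library are available. Lean on these libraries where they do the work, as an engineer would, in place of code of your own. Each camera call takes 0.05 s, during which the arm holds its last target. There are 200 camera calls.

TASK

Use the pull hook to hook the far jar crate by its wire loop and drag it towards you until its front wall is on or past the yellow tape line; do not reach for the crate or its jars by hand before that, and put the hook back inside its blue outline, pointing the way it lay. Turn the shaker's speed lever back to its idle stop (green dot), and with the lever idle stand every jar of the crate upright on the shaker's railed deck; once all are aboard, set the lever in line with the red tab. Do not disturb the other things on the bench.

Things in the scene. Friction and masses are not known exactly. Their poses are not given: they have to be found in the camera images.
- hook: pull hook, 0.22 kg: dark wooden grip block 110 (x) x 28 (y) mm, top at 50 mm, on a steel foot plate 110 x 60 x 9 mm on which it stands by itself; an 8 mm steel rod runs forward (+x) from it, axis 36 mm up, and turns straight down 150 mm ahead of the origin, ending 3 mm above the bench. Origin: centre of the foot's underside. Grip the block across its 28 mm, fingertips above the foot.
- hook_tip (a point): the lower end of the hook's down-turned prong (8 mm thick): 150 mm ahead (+x of the hook) of the hook's origin, 7 mm up; the prong's end is 4 mm below this point.
- park: blue outline 280 x 76 mm painted flat on the bench where the hook lies at the start and belongs: a hook set down with its origin and axes on the outline's origin and axes is exactly in place. Fixed; the outline reaches from 90 mm behind to 190 mm ahead (+x) of its origin.
- crate: loose low wooden crate with the jars in it, out of direct reach at the start: 110 (x) x 245 (y) x 27 (z) mm, walls and floor 5 mm, 0.25 kg; origin: centre of its underside; its front, with the pull loop, faces -x of the crate.
- crate_front (a point): middle of the crate's front wall (outer face), 55 mm in front (-x of the crate) of its origin, 14 mm up
- loop_bar (a point): middle of the crate's wire pull loop, 95 mm in front (-x) of the crate's origin: an 8 mm bar with its axis 16 mm above the bench, 60 mm straight across, then slanting back on both sides to the front wall; between bar and wall is a gap of 36 mm, open above and below, into which the hook's prong goes
- tape_line: yellow tape line stuck flat on the bench, 20 mm wide (x) and 440 mm long (y); origin: its middle; its x points away from the robot
- red_jar: closed paint jar with red band and white lid, 61 mm across (lid 58 mm), 74 mm high, 0.12 kg; origin: centre of its underside. May be absent.
- blue_jar: the same kind of jar with blue band. May be absent.
- yellow_jar: the same kind of jar with yellow band. May be absent.
- shaker: bench shaker, fixed: grey housing 230 (x) x 260 (y) mm, top 50 mm above the bench; origin: centre of its underside; the railed deck is on the +x half, the speed lever on the -x half (toward the robot)
- deck (a point): middle of the shaker deck's flat floor, 51 mm above the bench; axes as the shaker's. The floor inside the rails is 102 (x) x 235 (y) mm, the rails are 20 mm high. Three jars stand in a row along y, for instance 76 mm apart.
- lever_pivot (a point): the upright axis of the speed lever, on the shaker's top at 53 mm height
- lever_knob (a point): middle (in height) of the upright round black knob, 18 mm thick, on the end of the speed lever, 65 mm from the pivot; the knob spans 17 mm above and below this point, which is 109 mm above the bench. Its x axis points from the pivot outward along the lever.
- speed_lever (a joint): angle of the speed lever: 0 at its idle stop by the green dot, where it points 0.9 rad to the left of straight towards the robot side (-x of the shaker), growing counter-clockwise seen from above to 1.8 rad (to the right); it stays where it is left, stiffness about 1 N at the knob
- tab_mark (a point): the red tab on the lever's scale, turning about the same pivot, 85 mm from it; it stays where it was set for the job. Its x axis points outward from the pivot, and the lever is in line with it when it points the same way.
- rinse_jar: glass jar with green lid, bystander, 74 x 90 mm, origin under its centre
- paint_tin_s: small red paint tin, bystander, 77 x 76 mm, origin under its centre
- masking_tape: roll of masking tape, bystander, 102 x 25 mm, origin under its centre
Not all that is in view belongs to the job. What is shaped like the blue_jar but orange or purple is not meant.

How it is judged:
On the way, in this order (a step that is already met when the one before it is completed fails the run):
1. crate dragged in, its front wall on or past the tape line, and the lever at idle (x of crate_front in the frame of tape_line below 0.01 m and value of joint speed_lever below 0.1 rad), for 0.2 s.
2. every jar standing on the deck while the lever is still idle (x of red_jar in the frame of deck between -0.032 and 0.032 m and y of red_jar in the frame of deck between -0.098 and 0.098 m and z of red_jar in the frame of deck between -0.012 and 0.012 m and angle between each of red_jar, blue_jar, yellow_jar's own z axis and vertical below 0.15 rad and linear speed of each of red_jar, blue_jar, yellow_jar below 0.03 m/s and x of blue_jar in the frame of deck between -0.032 and 0.032 m and y of blue_jar in the frame of deck between -0.098 and 0.098 m and z of blue_jar in the frame of deck between -0.012 and 0.012 m and x of yellow_jar in the frame of deck between -0.032 and 0.032 m and y of yellow_jar in the frame of deck between -0.098 and 0.098 m and z of yellow_jar in the frame of deck between -0.012 and 0.012 m and value of joint speed_lever below 0.12 rad), for 0.2 s.
3. lever set in line with the red tab (angle between the x axis of lever_knob and the x axis of tab_mark, either way round below 0.1 rad), for 0.2 s.
At the end, for the whole second after the job is handed in: every jar present stands upright and still on the shaker's deck inside the rails; the lever points at the red tab within 0.1 rad; the hook lies at rest in its outline, origin within 30 mm and direction within 0.2 rad; the crate stands flat, its front no more than 60 mm beyond the tape line (x of red_jar in the frame of deck between -0.032 and 0.032 m and y of red_jar in the frame of deck between -0.098 and 0.098 m and z of red_jar in the frame of deck between -0.012 and 0.012 m and angle between each of red_jar, blue_jar, yellow_jar's own z axis and vertical below 0.15 rad and linear speed of each of red_jar, blue_jar, yellow_jar below 0.03 m/s and x of blue_jar in the frame of deck between -0.032 and 0.032 m and y of blue_jar in the frame of deck between -0.098 and 0.098 m and z of blue_jar in the frame of deck between -0.012 and 0.012 m and x of yellow_jar in the frame of deck between -0.032 and 0.032 m and y of yellow_jar in the frame of deck between -0.098 and 0.098 m and z of yellow_jar in the frame of deck between -0.012 and 0.012 m and angle between the x axis of lever_knob and the x axis of tab_mark, either way round below 0.1 rad and velocity of joint speed_lever below 0.05 rad/s and horizontal distance between hook and park below 0.03 m and x of hook_tip in the frame of park above 0.1 m and angle between the x axis of hook and the x axis of park, either way round below 0.2 rad and angle between each of hook, crate's own z axis and vertical below 0.1 rad and height (world z) of hook below 0.01 m and linear speed of hook below 0.02 m/s and x of crate_front in the frame of tape_line below 0.06 m); the robot touches nothing.
It fails at once if robot touches the crate or a jar itself while the crate is still more than 50 mm beyond the tape line (x of crate_front in the frame of tape_line above 0.05 m and (contact force between any of the fingers, the arm and crate above 0.5 N or contact force between any of the fingers, the arm and red_jar above 0.5 N or contact force between any of the fingers, the arm and blue_jar above 0.5 N or contact force between any of the fingers, the arm and yellow_jar above 0.5 N)).
It fails at once if a bystander is pushed more than 40 mm from its place (distance of any of rinse_jar, paint_tin_s, masking_tape from where it was at the start of the episode above 0.04 m).
Of red_jar, blue_jar, yellow_jar only 2 to 3 are there at a start; the rules pass over those that are not, and their reading is None.
At some moment in a run one of crate, hook may be knocked a few centimetres aside while the robot is not near it.
Once in a run the grip may slacken for a moment while it holds something.
It also fails if it takes over 208 s, if anything falls off the work surface, if the arm or the gripper's body presses on something with over 40 N, if the wrist force passes 120 N, or if a joint passes its speed limit or range.

## Working session

There is one attempt and no reset: what is moved stays moved. The work goes in short steps, Python scripts to look and compute and a tool call to move; the robot and the scene stay as the last step left them, time stands still between calls to the robot, and variables do not carry over. Pictures are saved under pics/ and viewed, at most 14 in all, crops included, and the job is handed in when it is done.

Besides the shell and the picture viewer there is one more tool, called after "Emit:" as name([rows], argument=value, ...), one row to a line, values as JSON. carry_out: Moves the arm, as the interface text tells. Its arguments: {"type":"object","properties":{"series":{"type":"array","items":{"type":"object","properties":{"delta_rot":{"type":"array","items":{"type":"number"}},"travel":{"type":"array","items":{"type":"number"}},"fingers":{"type":"number"}}}},"squeeze":{"type":"number"}},"required":["series"]}

```bash
mkdir -p pics
cat > h.py <<'E'
import numpy as np, cv2, json
from workcell import env
from scipy.spatial.transform import Rotation as R
def cam(name):
    s=env.get_state(); c=env.read_camera(name)
    if name=='wrist':
        q=s['orientation']; T=np.eye(4); T[:3,:3]=R.from_quat([q[1],q[2],q[3],q[0]]).as_matrix(); T[:3,3]=s['tcp_pos']
        c['T']=T@np.array(c['hand_eye'])
    else: c['T']=np.array(c['world_from_camera'])
    return c
def ray(c,u,v,z):
    d=np.array([(u-c['cx'])/c['fx'],-(v-c['cy'])/c['fy'],-1]); d=c['T'][:3,:3]@d; o=c['T'][:3,3]
    return o+d*(z-o[2])/d[2]
def proj(c,p):
    q=np.linalg.inv(c['T'])@np.append(p,1); return c['cx']+c['fx']*q[0]/-q[2], c['cy']-c['fy']*q[1]/-q[2]
def save(c,n,crop=None,k=1):
    im=cv2.cvtColor(c['color'],cv2.COLOR_RGB2BGR)
    if crop: x0,y0,x1,y1=crop; im=im[y0:y1,x0:x1]
    cv2.imwrite('pics/'+n,cv2.resize(im,None,fx=k,fy=k,interpolation=cv2.INTER_CUBIC))
E
python3 - <<'E'
from h import *
s=env.get_state(); print({k:np.round(v,3).tolist() for k,v in s.items()})
for n in('top','side'):
    c=cam(n); save(c,n+'0.png',k=1.5); print(n,[k for k in c],c['fx'],c['cx'],c['cy'],np.round(c['T'],3).tolist()); 
    np.save(n+'0.npy',c,allow_pickle=True)
E
```

```text
{'clock': 0.0, 'joint_pos': [1.027, 0.314, 0.045, 1.304, 0.0, 1.431], 'qvel': [0.001, 0.001, -0.001, -0.001, 0.001, -0.001], 'tau': [0.002, -48.063, 29.853, 0.019, -0.0, -0.0], 'tcp_pos': [0.226, 0.528, 0.23], 'orientation': [-0.0, 0.201, 0.98, -0.001], 'wrist_force': [-0.037, -0.547, -0.246], 'ft_torque': [-0.07, -0.066, -0.021], 'grip_force': 0.0, 'finger_gap': 0.085}
top ['color', 'fx', 'fy', 'cx', 'cy', 'world_from_camera', 'T'] 435.8464266715801 256.4051313156035 191.2012007837999 [[0.022, 0.995, -0.097, 0.426], [-1.0, 0.021, -0.011, 0.004], [-0.008, 0.097, 0.995, 1.648], [0.0, 0.0, 0.0, 1.0]]
side ['color', 'fx', 'fy', 'cx', 'cy', 'world_from_camera', 'T'] 491.50964630893105 260.0546637646052 196.67078736445228 [[-0.999, 0.027, -0.046, 0.524], [-0.052, -0.678, 0.734, 1.312], [-0.011, 0.735, 0.678, 1.306], [0.0, 0.0, 0.0, 1.0]]
```

View pics/top0.png

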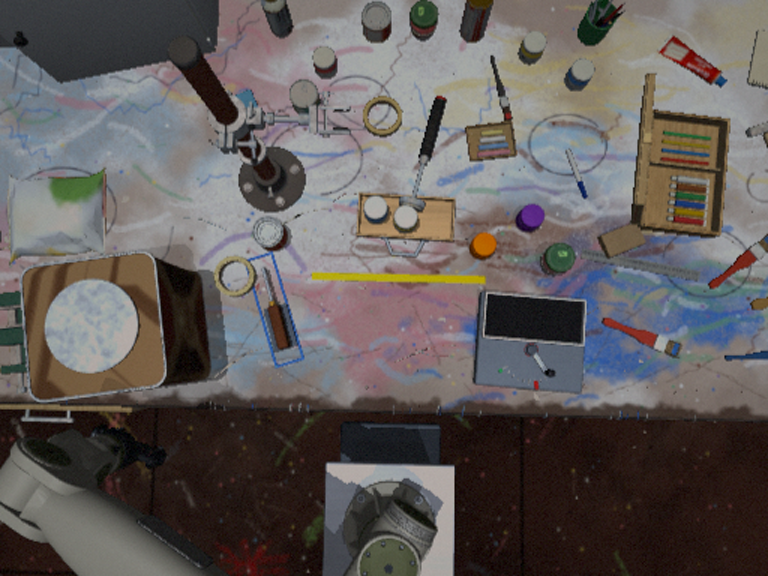

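View pics/side0.png

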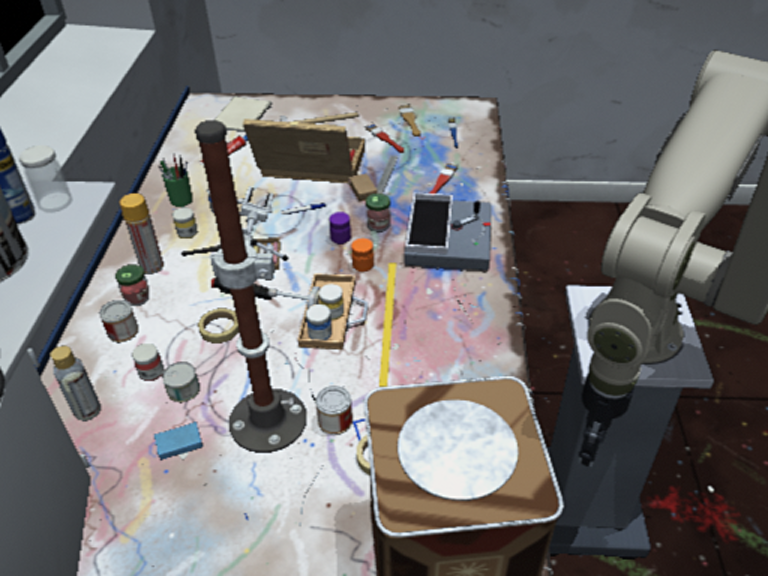

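Top view (1.5x pixels): the hook is in its outline at (277,315), with masking tape at (237,277) and a red tin at (270,232) beside it. The crate is at (406,216) with two jars at (376,208) and (405,217), and its loop at (405,245). The tape line runs (313,276)-(485,280). The shaker deck is at (534,318), with the lever at (530,350)→(549,373), a green dot at (501,371) and the red tab at (536,385). The orange (483,245) and purple (530,217) jars are decoys outside the crate. The next crops confirm these and give measurements.

Run:
```python
from h import *
c=np.load('top0.npy',allow_pickle=True).item(); s=np.load('side0.npy',allow_pickle=True).item()
P=lambda u,v,z:np.round(ray(c,u/1.5,v/1.5,z),3).tolist()
im=c['color']; hsv=cv2.cvtColor(im,cv2.COLOR_RGB2HSV)
def rect(m,name,z,roi):
    x0,y0,x1,y1=roi; M=np.zeros_like(m); M[y0:y1,x0:x1]=m[y0:y1,x0:x1]
    pts=np.argwhere(M>0)[:,::-1].astype(float)
    W=np.array([ray(c,u,v,z)[:2] for u,v in pts],np.float32)
    (cx,cy),(w,h),a=cv2.minAreaRect(W); print(name,len(W),'ctr',round(cx,4),round(cy,4),'size',round(w,3),round(h,3),'ang',round(a,1))
rect(cv2.inRange(hsv,(24,150,120),(34,255,255)),'tape',0,(200,170,330,200))
rect(cv2.inRange(hsv,(100,120,90),(120,255,255)),'park',0,(160,165,205,250))
rect(cv2.inRange(hsv,(5,100,20),(18,255,140)),'grip',.05,(170,195,200,240))
for n,u,v,z in [('jarB',376,206,.074),('jarY',405,216,.074),('crTL',359,194,.027),('crTR',454,198,.027),('crBL',357,236,.027),('crBR',453,240,.027),('loopL',390,256,.016),('loopR',419,257,.016),
 ('tin',269,230,.076),('mtape',237,277,.02),('tabred',536,385,.05),('knob',549,373,.126),('pivot',530,349,.06),('green',501,371,.05),
 ('shTL',481,292,.05),('shBL',475,382,.05),('shBR',584,391,.05),('shTR',587,299,.05),('dTL',483,292,.07),('dTR',586,299,.07),('dBL',485,338,.07),('dBR',583,344,.07),('orange',483,244,.07),('rinse',560,256,.09),('purple',530,216,.07),('canTR',157,254,.25),('canBR',163,384,.25)]: print(n,P(u,v,z))
save(c,'hookcrop.png',(150,140,330,260),4.4)
save(c,'shcrop.png',(300,180,420,270),6)
save(s,'jarcrop.png',(150,150,330,260),4.4)
```

```text
tape 558 ctr 0.6111 -0.0121 size 0.02 0.438 ang 0.0
park 240 ctr 0.525 0.3014 size 0.285 0.077 ang 18.7
grip 225 ctr 0.4856 0.2802 size 0.119 0.03 ang 16.2
jarB [0.778, 0.046, 0.074]
jarY [0.754, -0.025, 0.074]
crTL [0.818, 0.091, 0.027]
crTR [0.813, -0.149, 0.027]
crBL [0.711, 0.093, 0.027]
crBR [0.706, -0.148, 0.027]
loopL [0.663, 0.01, 0.016]
loopR [0.662, -0.064, 0.016]
tin [0.712, 0.306, 0.076]
mtape [0.601, 0.392, 0.02]
tabred [0.351, -0.35, 0.05]
knob [0.383, -0.363, 0.126]
pivot [0.437, -0.333, 0.06]
green [0.383, -0.265, 0.05]
shTL [0.574, -0.215, 0.05]
shBL [0.355, -0.203, 0.05]
shBR [0.34, -0.465, 0.05]
shTR [0.562, -0.474, 0.05]
dTL [0.572, -0.218, 0.07]
dTR [0.561, -0.466, 0.07]
dBL [0.461, -0.223, 0.07]
dBR [0.452, -0.458, 0.07]
orange [0.69, -0.217, 0.07]
rinse [0.661, -0.399, 0.09]
purple [0.761, -0.331, 0.07]
canTR [0.623, 0.513, 0.25]
canBR [0.345, 0.485, 0.25]
```

View pics/hookcrop.png

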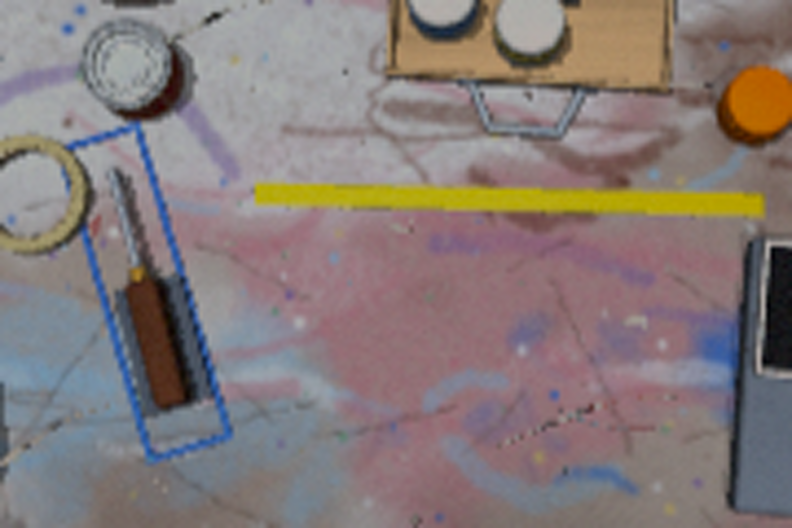

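View pics/shcrop.png

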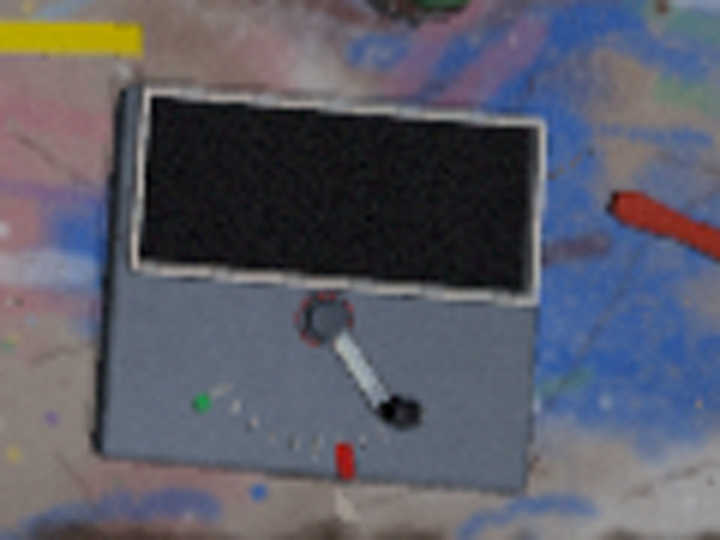

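View pics/jarcrop.png

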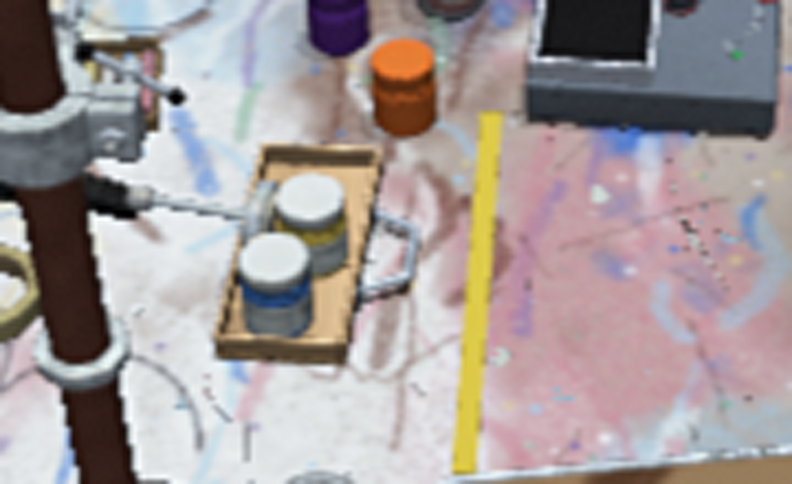

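The crops show three things:
- **Hook:** grip block at (160,340), prong at (113,172), and the outline is rotated about 18°.
- **Jars:** the two jars in the crate are blue (275,285) and yellow (310,225). They fit the description, standing in the crate with blue and yellow bands and white lids. The orange (403,85) and purple (338,20) ones are decoys, and the red jar is absent.
- **Shaker:** lever pivot at (327,318), knob at (402,411), green dot at (202,403) and red tab at (345,461).

I'll start moving now, with the arm going clear of the canister first.

Emit:
carry_out([
  {"travel": [0, -1, 0], "delta_rot": [0, 0, 0.7], "fingers": -1},
  {"travel": [0, -1, 0], "delta_rot": [0, 0, 0.7], "fingers": -1},
  {"travel": [0, -1, 0], "delta_rot": [0, 0, 0.7], "fingers": -1},
  {"travel": [0, -1, 0], "delta_rot": [0, 0, 0.7], "fingers": -1},
  {"travel": [0, -1, 0], "delta_rot": [0, 0, 0.7], "fingers": -1},
])

```text
clock: 0.72
tcp_pos: [0.2257, 0.4027, 0.2309]
orientation: [-0.0, 0.026, 1.0, -0.0]
wrist_force: [0.0, 0.4, -0.5]
finger_gap: 0.0856
grip_force: 0.0
```

Emit:
carry_out([
  {"travel": [0.8, -1, 0], "delta_rot": [0, 0, 0.7], "fingers": -1},
  {"travel": [0.8, -1, 0], "delta_rot": [0, 0, 0.7], "fingers": -1},
  {"travel": [0.8, -1, 0], "delta_rot": [0, 0, 0.7], "fingers": -1},
  {"travel": [0.8, -1, 0], "delta_rot": [0, 0, 0.7], "fingers": -1},
  {"travel": [0.8, -1, 0], "delta_rot": [0, 0, 0.7], "fingers": -1},
])

```text
clock: 1.35
tcp_pos: [0.3263, 0.2778, 0.231]
orientation: [-0.0, -0.149, 0.989, -0.0]
wrist_force: [0.9, -0.0, -1.1]
finger_gap: 0.0854
grip_force: 0.0
```

Emit:
carry_out([
  {"travel": [1, 0, 0], "delta_rot": [0, 0, 0], "fingers": -1},
  {"travel": [1, 0, 0], "delta_rot": [0, 0, 0], "fingers": -1},
  {"travel": [1, 0, 0], "delta_rot": [0, 0, 0], "fingers": -1},
  {"travel": [0.4, 0, 0], "delta_rot": [0, 0, 0], "fingers": -1},
  {"travel": [0, 0, 0], "delta_rot": [0, 0, 0], "fingers": -1},
])

```text
clock: 1.98
tcp_pos: [0.4108, 0.2786, 0.2309]
orientation: [-0.001, -0.147, 0.989, -0.0]
wrist_force: [-0.1, -0.1, -0.8]
finger_gap: 0.0851
grip_force: 0.0
```

Run:
```python
from h import *
c=cam('wrist'); np.save('w1.npy',c,allow_pickle=True); s=env.get_state(); print(s['clock'],s['tcp_pos'],s['orientation'],s['wrist_force'])
print(np.round(c['T'],3).tolist(),c['fx'],c['cx'],c['cy'])
for x,y in[(.4,.27),(.6,.27),(.6,.35)]: print(proj(c,[x,y,0]))
save(c,'w1.png',k=1.5)
```

```text
2.025 [0.41023213 0.27862294 0.23099099] [-7.04588432e-04 -1.47534595e-01  9.89056642e-01 -7.59264752e-05] [-0.400603    0.25138527  0.90795905]
[[-0.291, -0.917, -0.272, 0.341], [0.957, -0.279, -0.083, 0.257], [0.001, -0.284, 0.959, 0.373], [0.0, 0.0, 0.0, 1.0]] 278.14756135565415 256.5960271664175 188.87504813625716
(np.float64(253.2482323512589), np.float64(153.29683790133996))
(np.float64(215.96692456951922), np.float64(276.7686184492916))
(np.float64(265.45978532498003), np.float64(289.65934588321556))
```

View pics/w1.png

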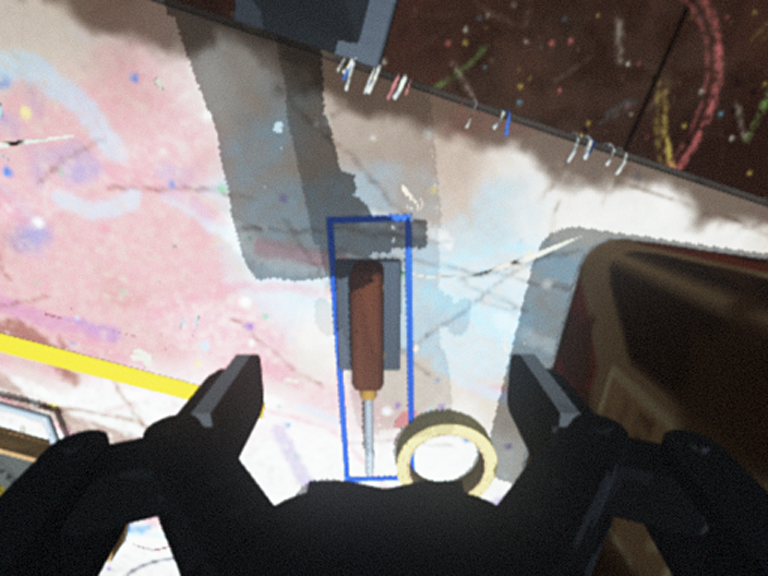

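Wrist view: outline corners are at (328,219), (411,216) and (347,480), the foot plate corners at (338,261), (400,260), (401,369) and (344,371), and the rod end near (370,475). The masking tape roll at (445,450) touches the outline.

Run:
```python
from h import *
c=np.load('w1.npy',allow_pickle=True).item()
W=lambda u,v,z:ray(c,u/1.5,v/1.5,z)
P=[W(329,219,0),W(411,216,0),W(413,480,0),W(347,480,0)]
F=[W(338,261,.009),W(400,260,.009),W(401,369,.009),W(344,371,.009)]
for n,Q in(('park',P),('foot',F)):
    print(n,np.round(Q,3)[:,:2].tolist(),'mean',np.mean(Q,0)[:2],'w',[round(np.linalg.norm(Q[i]-Q[(i+1)%4]),3) for i in range(4)],
     'yawL',np.arctan2(*(Q[3]-Q[0])[[1,0]]),'yawR',np.arctan2(*(Q[2]-Q[1])[[1,0]]))
G=[W(354,263,.05),W(383,263,.05),W(382,382,.05),W(353,382,.05)]
print(np.round(G,3)[:,:2].tolist(),np.mean(G,0)); print('rod',W(369,395,.036),W(370,470,.036))
hsv=cv2.cvtColor(c['color'],cv2.COLOR_RGB2HSV); m=cv2.inRange(hsv,(108,150,90),(125,255,255)); m[:135]=0;m[330:]=0;m[:,:205]=0;m[:,290:]=0
p=np.argwhere(m>0)[:,::-1]; X=np.array([ray(c,u,v,0)[:2] for u,v in p],np.float32); print(len(p),cv2.minAreaRect(X))
```

```text
park [[0.404, 0.224], [0.38, 0.293], [0.65, 0.383], [0.671, 0.314]] mean [0.52629932 0.30337624] w [np.float64(0.073), np.float64(0.285), np.float64(0.072), np.float64(0.282)] yawL 0.3260729759345726 yawR 0.3204156669574599
foot [[0.436, 0.242], [0.419, 0.295], [0.522, 0.328], [0.54, 0.276]] mean [0.4795073  0.28514458] w [np.float64(0.056), np.float64(0.108), np.float64(0.055), np.float64(0.11)] yawL 0.3161945538161032 yawR 0.31425485930309427
[[0.423, 0.256], [0.417, 0.278], [0.519, 0.308], [0.526, 0.284]] [0.47109093 0.28158761 0.05      ]
rod [0.5424567  0.30279335 0.036     ] [0.62135145 0.32684987 0.036     ]
981 ((0.5264336466789246, 0.30189573764801025), (0.286190927028656, 0.0743037611246109), 18.72264862060547)
```

Emit:
carry_out([
  {"travel": [1, 0.1, -1], "delta_rot": [0, 0, 0.1], "fingers": -1},
  {"travel": [1, 0.1, -1], "delta_rot": [0, 0, 0.1], "fingers": -1},
  {"travel": [0.8, 0.1, -1], "delta_rot": [0, 0, 0], "fingers": -1},
  {"travel": [0, 0, -1], "delta_rot": [0, 0, 0], "fingers": -1},
  {"travel": [0, 0, -1], "delta_rot": [0, 0, 0], "fingers": -1},
])

```text
clock: 2.65
tcp_pos: [0.4799, 0.2864, 0.1056]
orientation: [-0.0, -0.158, 0.987, 0.0]
wrist_force: [-0.5, -0.2, -0.1]
finger_gap: 0.0854
grip_force: 0.0
```

Emit:
carry_out([
  {"travel": [0, 0, -1], "delta_rot": [0, 0, 0], "fingers": -1},
  {"travel": [0, 0, -1], "delta_rot": [0, 0, 0], "fingers": -1},
  {"travel": [0, 0, -0.8], "delta_rot": [0, 0, 0], "fingers": -1},
  {"travel": [0, 0, -0.56], "delta_rot": [0, 0, 0], "fingers": -1},
  {"travel": [0, 0, 0], "delta_rot": [0, 0, 0], "fingers": -1},
])

```text
clock: 3.28
tcp_pos: [0.4796, 0.2861, 0.0216]
orientation: [-0.001, -0.158, 0.987, -0.0]
wrist_force: [-0.6, -0.2, 0.3]
finger_gap: 0.085
grip_force: 0.0
```

Emit:
carry_out([
  {"fingers": 1},
  {"fingers": 1},
  {"fingers": 1},
  {"fingers": 1},
  {"fingers": 1},
], squeeze=80)

```text
invalid input
```

Every row needs all its fields.

Emit:
carry_out([
  {"travel": [0, 0, 0], "delta_rot": [0, 0, 0], "fingers": 1},
  {"travel": [0, 0, 0], "delta_rot": [0, 0, 0], "fingers": 1},
  {"travel": [0, 0, 0], "delta_rot": [0, 0, 0], "fingers": 1},
  {"travel": [0, 0, 0], "delta_rot": [0, 0, 0], "fingers": 1},
  {"travel": [0, 0, 0], "delta_rot": [0, 0, 0], "fingers": 1},
], squeeze=80)

```text
clock: 3.9
tcp_pos: [0.4817, 0.2865, 0.0233]
orientation: [0.001, -0.157, 0.988, 0.0]
wrist_force: [0.3, -0.4, 5.2]
finger_gap: 0.0267
grip_force: 79.8
```

Emit:
carry_out([
  {"travel": [0, 0, 0.4], "delta_rot": [0, 0, 0], "fingers": 1},
  {"travel": [0, 0, 1], "delta_rot": [0, 0, 0], "fingers": 1},
  {"travel": [0, 0, 1], "delta_rot": [0, 0, 0], "fingers": 1},
  {"travel": [0, 0, 1], "delta_rot": [0, 0, 0], "fingers": 1},
  {"travel": [0, 0, 0], "delta_rot": [0, 0, 0], "fingers": 1},
])

```text
clock: 4.53
tcp_pos: [0.4822, 0.2869, 0.1092]
orientation: [0.002, -0.157, 0.988, 0.001]
wrist_force: [0.4, -0.2, -1.9]
finger_gap: 0.0265
grip_force: 78.8
```

Emit:
carry_out([
  {"travel": [0, -1, 0], "delta_rot": [0, 0, -0.67], "fingers": 1},
  {"travel": [0, -1, 0], "delta_rot": [0, 0, -0.67], "fingers": 1},
  {"travel": [0, -1, 0], "delta_rot": [0, 0, -0.67], "fingers": 1},
  {"travel": [0, -1, 0], "delta_rot": [0, 0, -0.67], "fingers": 1},
  {"travel": [0, -1, 0], "delta_rot": [0, 0, -0.67], "fingers": 1},
])

```text
clock: 5.15
tcp_pos: [0.4798, 0.1603, 0.1058]
orientation: [-0.001, 0.01, 1.0, -0.0]
wrist_force: [0.9, 0.3, -1.6]
finger_gap: 0.0267
grip_force: 78.9
```

Emit:
carry_out([
  {"travel": [0, -1, 0], "delta_rot": [0, 0, 0], "fingers": 1},
  {"travel": [0, -1, 0], "delta_rot": [0, 0, 0], "fingers": 1},
  {"travel": [0, -1, 0], "delta_rot": [0, 0, 0], "fingers": 1},
  {"travel": [0, -1, 0], "delta_rot": [0, 0, 0], "fingers": 1},
  {"travel": [0, -1, 0], "delta_rot": [0, 0, 0], "fingers": 1},
])

```text
clock: 5.78
tcp_pos: [0.4798, 0.0356, 0.1059]
orientation: [-0.001, 0.009, 1.0, 0.0]
wrist_force: [0.7, -0.5, -1.5]
finger_gap: 0.0269
grip_force: 79.0
```

Emit:
carry_out([
  {"travel": [0, -1, -0.6], "delta_rot": [0, 0, 0], "fingers": 1},
  {"travel": [0, -1, -0.6], "delta_rot": [0, 0, 0], "fingers": 1},
  {"travel": [0, -0.56, -0.6], "delta_rot": [0, 0, 0], "fingers": 1},
  {"travel": [0, 0, 0], "delta_rot": [0, 0, 0], "fingers": 1},
  {"travel": [0, 0, 0], "delta_rot": [0, 0, 0], "fingers": 1},
])

```text
clock: 6.4
tcp_pos: [0.4808, -0.0271, 0.0622]
orientation: [-0.0, 0.009, 1.0, 0.0]
wrist_force: [-0.5, -0.1, -2.7]
finger_gap: 0.0268
grip_force: 83.2
```

Run:
```python
from h import *
for n in('top','side'):
    c=cam(n); np.save(n+'1.npy',c,allow_pickle=True)
    if n=='side': save(c,'side1.png',(180,120,360,255),4.4)
    else: save(c,'top1.png',(210,110,330,200),6)
s=env.get_state(); print(s['tcp_pos'],s['orientation'],s['finger_gap'])
```

```text
[ 0.48134262 -0.02704042  0.06277747] [4.04721097e-04 8.84098194e-03 9.99960831e-01 9.86927583e-05] 0.026849212200719074
```

View pics/top1.png

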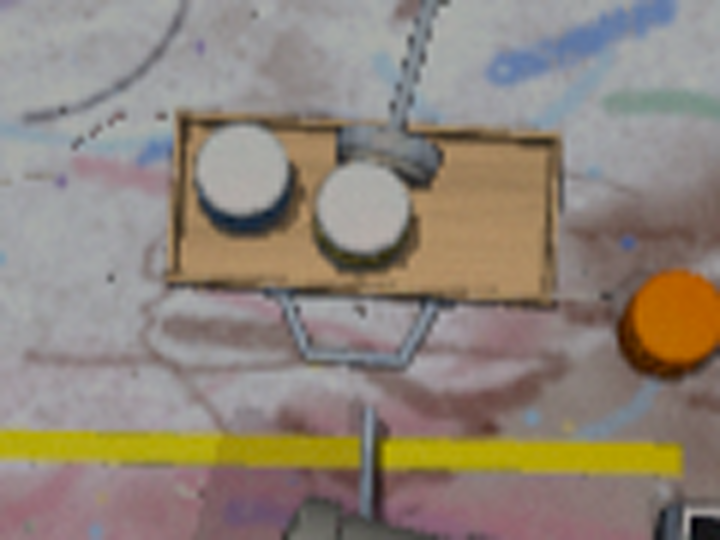

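The crate still has blue (243,170) and yellow (362,208) jars. Its loop bar runs from (307,357) to (407,363), and the hook's rod end is at (369,408), in line with it. A tool head lies on the crate's rear wall at (390,155).

Run:
```python
from h import *
c=np.load('top1.npy',allow_pickle=True).item()
W=lambda u,v,z:np.round(ray(c,210+u/6,110+v/6,z),4)
print('rodtip',W(369,406,.078),'rod',W(369,500,.078))
print('bar',W(307,357,.018),W(407,363,.018),'front',W(170,286,.027),W(552,304,.027),'back',W(180,113,.027),W(560,135,.027))
print('jars',W(243,170,.074),W(362,208,.074))
```

```text
rodtip [ 0.6295 -0.033   0.078 ] rod [ 0.5724 -0.034   0.078 ]
bar [0.6676 0.0052 0.018 ] [ 0.6651 -0.0577  0.018 ] front [0.7094 0.0921 0.027 ] [ 0.703  -0.1476  0.027 ] back [0.8202 0.0887 0.027 ] [ 0.8109 -0.1513  0.027 ]
jars [0.774  0.0468 0.074 ] [ 0.7519 -0.0265  0.074 ]
```

Emit:
carry_out([
  {"travel": [0.8, 0.1, 0], "delta_rot": [0, 0, 0], "fingers": 1},
  {"travel": [0.8, 0.1, 0], "delta_rot": [0, 0, 0], "fingers": 1},
  {"travel": [0.84, 0, 0], "delta_rot": [0, 0, 0], "fingers": 1},
  {"travel": [0, 0, -0.7], "delta_rot": [0, 0, 0], "fingers": 1},
  {"travel": [0, 0, -0.74], "delta_rot": [0, 0, 0], "fingers": 1},
])

```text
clock: 7.12
tcp_pos: [0.5431, -0.022, 0.0268]
orientation: [0.001, 0.009, 1.0, -0.0]
wrist_force: [-0.8, -0.9, -2.4]
finger_gap: 0.0269
grip_force: 83.4
```

Emit:
carry_out([
  {"travel": [0, 0, 0], "delta_rot": [0, 0, 0], "fingers": 1},
  {"travel": [-0.3, 0, 0], "delta_rot": [0, 0, 0], "fingers": 1},
  {"travel": [-0.4, 0, 0], "delta_rot": [0, 0, 0], "fingers": 1},
  {"travel": [-0.5, 0, 0], "delta_rot": [0, 0, 0], "fingers": 1},
  {"travel": [-0.5, 0, 0], "delta_rot": [0, 0, 0], "fingers": 1},
])

```text
clock: 7.75
tcp_pos: [0.4994, -0.0229, 0.027]
orientation: [0.001, 0.009, 1.0, -0.0]
wrist_force: [3.0, -0.4, -2.7]
finger_gap: 0.0266
grip_force: 83.4
```

Run:
```python
from h import *
c=cam('top'); np.save('top2.npy',c,allow_pickle=True); save(c,'top2.png',(210,110,330,200),6)
```

```text
(no output)
```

View pics/top2.png

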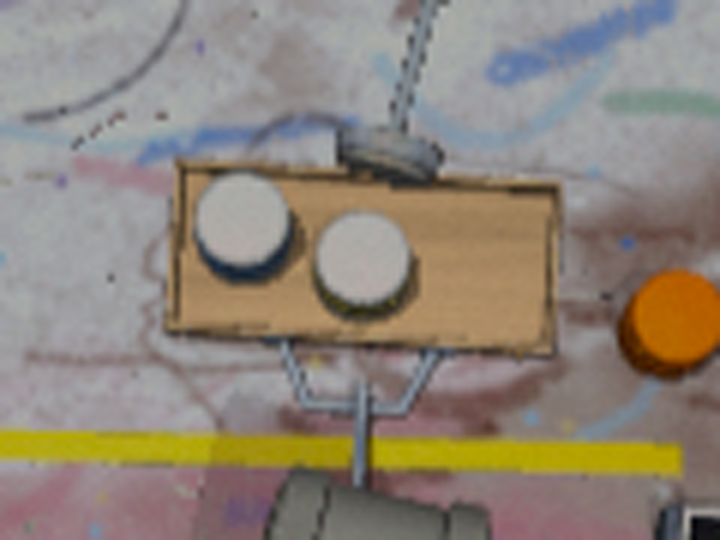

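The hook has caught the loop bar at (360,405) and the crate has followed. I'll keep pulling.

Emit:
carry_out([
  {"travel": [-0.5, 0, 0], "delta_rot": [0, 0, 0], "fingers": 1},
  {"travel": [-0.5, 0, 0], "delta_rot": [0, 0, 0], "fingers": 1},
  {"travel": [-0.5, 0, 0], "delta_rot": [0, 0, 0], "fingers": 1},
  {"travel": [-0.5, 0, 0], "delta_rot": [0, 0, 0], "fingers": 1},
  {"travel": [-0.5, 0, 0], "delta_rot": [0, 0, 0], "fingers": 1},
])

```text
clock: 8.43
tcp_pos: [0.4363, -0.0227, 0.0264]
orientation: [0.0, 0.009, 1.0, 0.0]
wrist_force: [3.3, 0.3, -0.0]
finger_gap: 0.0266
grip_force: 83.6
```

Emit:
carry_out([
  {"travel": [-0.5, 0, 0], "delta_rot": [0, 0, 0], "fingers": 1},
  {"travel": [-0.4, 0, 0], "delta_rot": [0, 0, 0], "fingers": 1},
  {"travel": [0, 0, 0], "delta_rot": [0, 0, 0], "fingers": 1},
  {"travel": [0.3, 0, 0], "delta_rot": [0, 0, 0], "fingers": 1},
  {"travel": [0.2, 0, 0], "delta_rot": [0, 0, 0], "fingers": 1},
])

```text
clock: 9.05
tcp_pos: [0.4276, -0.0228, 0.0262]
orientation: [-0.0, 0.009, 1.0, 0.0]
wrist_force: [-0.2, 0.7, -2.5]
finger_gap: 0.0265
grip_force: 83.5
```

```bash
cat >> h.py <<'E'
def crate(c):
    """top view: wood mask -> rectangle of rim at z=.027; white lids -> centres at z=.074"""
    h=cv2.cvtColor(c['color'],cv2.COLOR_RGB2HSV); m=cv2.inRange(h,(8,70,100),(22,200,255)); m[:, :215]=0; m[:,315:]=0; m[:110]=0; m[205:]=0
    cs=max(cv2.findContours(m,cv2.RETR_EXTERNAL,cv2.CHAIN_APPROX_NONE)[0],key=cv2.contourArea)
    X=np.array([ray(c,*p[0],.027)[:2] for p in cs],np.float32); r=cv2.minAreaRect(X); return r,np.round(cv2.boxPoints(r),3).tolist()
E
python3 - <<'E'
from h import *
print(crate(np.load('top2.npy',allow_pickle=True).item())); 
c=cam('top'); np.save('top3.npy',c,allow_pickle=True); print(crate(c)); s=env.get_state(); print(s['tcp_pos'],s['wrist_force'],s['finger_gap'])
E
```

```text
(((0.7314878106117249, -0.027654051780700684), (0.24525770545005798, 0.10902958363294601), 86.48391723632812), [[0.6700000166893005, -0.1469999998807907], [0.777999997138977, -0.15299999713897705], [0.7929999828338623, 0.09099999815225601], [0.6850000023841858, 0.09799999743700027]])
(((0.6453127861022949, -0.024320214986801147), (0.25401952862739563, 0.10961974412202835), 86.90618896484375), [[0.5839999914169312, -0.14800000190734863], [0.6930000185966492, -0.15399999916553497], [0.7070000171661377, 0.10000000149011612], [0.597000002861023, 0.10499999672174454]])
[ 0.42846644 -0.02293153  0.02629709] [-0.03824057 -0.15869079 -1.87760261] 0.026869638072793228
```

Emit:
carry_out([
  {"travel": [0, 0, 0.8], "delta_rot": [0, 0, 0], "fingers": 1},
  {"travel": [0, 0, 0.8], "delta_rot": [0, 0, 0], "fingers": 1},
  {"travel": [0, 0, 0.8], "delta_rot": [0, 0, 0], "fingers": 1},
  {"travel": [0, 0, 0.8], "delta_rot": [0, 0, 0], "fingers": 1},
  {"travel": [0, 1, 0], "delta_rot": [0, 0, 0], "fingers": 1},
])

```text
clock: 9.72
tcp_pos: [0.4289, 0.0014, 0.1078]
orientation: [0.002, 0.011, 1.0, -0.0]
wrist_force: [0.0, 0.4, -2.5]
finger_gap: 0.0268
grip_force: 83.6
```

Emit:
carry_out([
  {"travel": [0, 1, 0], "delta_rot": [0, 0, 0], "fingers": 1},
  {"travel": [0, 1, 0], "delta_rot": [0, 0, 0], "fingers": 1},
  {"travel": [0, 1, 0], "delta_rot": [0, 0, 0], "fingers": 1},
  {"travel": [0, 1, 0], "delta_rot": [0, 0, 0.4], "fingers": 1},
  {"travel": [0, 1, 0], "delta_rot": [0, 0, 0.6], "fingers": 1},
])

```text
clock: 10.35
tcp_pos: [0.427, 0.1282, 0.1061]
orientation: [-0.0, -0.042, 0.999, -0.0]
wrist_force: [-0.5, -0.4, -1.6]
finger_gap: 0.0266
grip_force: 83.7
```

Emit:
carry_out([
  {"travel": [0.5, 1, 0], "delta_rot": [0, 0, 0.6], "fingers": 1},
  {"travel": [0.5, 1, 0], "delta_rot": [0, 0, 0.6], "fingers": 1},
  {"travel": [0.5, 1, 0], "delta_rot": [0, 0, 0.6], "fingers": 1},
  {"travel": [0.5, 1, 0], "delta_rot": [0, 0, 0.6], "fingers": 1},
  {"travel": [0.1, 1, 0], "delta_rot": [0, 0, 0], "fingers": 1},
])

```text
clock: 10.98
tcp_pos: [0.4803, 0.2533, 0.1058]
orientation: [-0.0, -0.16, 0.987, -0.0]
wrist_force: [0.1, -0.7, -2.2]
finger_gap: 0.0267
grip_force: 83.6
```

Emit:
carry_out([
  {"travel": [0, 1, 0], "delta_rot": [0, 0, 0], "fingers": 1},
  {"travel": [0, 0.4, 0], "delta_rot": [0, 0, 0], "fingers": 1},
  {"travel": [0, 0, -0.8], "delta_rot": [0, 0, 0], "fingers": 1},
  {"travel": [0, 0, -0.8], "delta_rot": [0, 0, 0], "fingers": 1},
  {"travel": [0, 0, 0], "delta_rot": [0, 0, 0], "fingers": 1},
])

```text
clock: 11.6
tcp_pos: [0.4779, 0.2863, 0.0646]
orientation: [-0.002, -0.16, 0.987, -0.001]
wrist_force: [-0.1, 0.3, -2.1]
finger_gap: 0.0267
grip_force: 83.5
```

Run:
```python
from h import *
s=env.get_state(); print(s['tcp_pos'],s['orientation'],s['finger_gap'],s['wrist_force'])
c=cam('wrist'); np.save('w2.npy',c,allow_pickle=True); save(c,'w2.png',(150,100,350,330),2.5); t=cam('top'); np.save('top4.npy',t,allow_pickle=True); print(crate(t))
```

```text
[0.47786669 0.28625412 0.06457067] [-2.11883438e-03 -1.59793132e-01  9.87148055e-01 -6.18487997e-04] 0.026707529656823988 [-0.05898472  0.27457097 -2.12664063]
(((0.6456426978111267, -0.018651187419891357), (0.26523956656455994, 0.10984481126070023), 86.99803924560547), [[0.5839999914169312, -0.14800000190734863], [0.6940000057220459, -0.15399999916553497], [0.7070000171661377, 0.11100000143051147], [0.5979999899864197, 0.11699999868869781]])
```

View pics/w2.png

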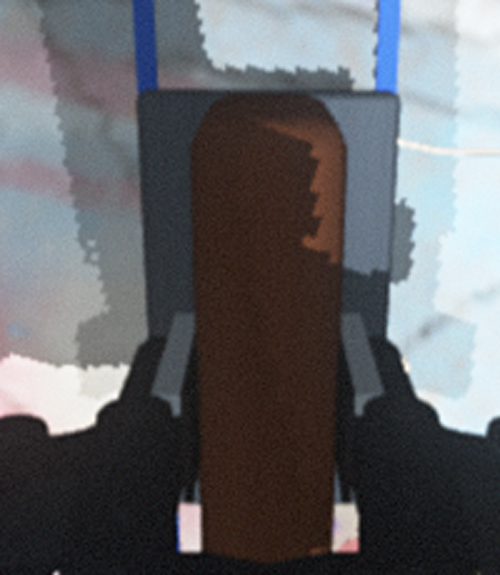

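The hook's foot is centred between the outline's blue edges at (145,40) and (390,40). I'll lower it and release.

Emit:
carry_out([
  {"travel": [0.1, 0, -0.6], "delta_rot": [0, 0, 0], "fingers": 1},
  {"travel": [0, 0, -0.6], "delta_rot": [0, 0, 0], "fingers": 1},
  {"travel": [0, 0, -0.4], "delta_rot": [0, 0, 0], "fingers": 1},
  {"travel": [0, 0, 0], "delta_rot": [0, 0, 0], "fingers": 1},
  {"travel": [0, 0, 0], "delta_rot": [0, 0, 0], "fingers": 0.2},
])

```text
clock: 12.32
tcp_pos: [0.4823, 0.2875, 0.0267]
orientation: [0.0, -0.16, 0.987, 0.0]
wrist_force: [0.7, -0.2, -0.1]
finger_gap: 0.0342
grip_force: 0.0
```

Emit:
carry_out([
  {"travel": [0, 0, 0], "delta_rot": [0, 0, 0], "fingers": -1},
  {"travel": [0, 0, 0], "delta_rot": [0, 0, 0], "fingers": -1},
  {"travel": [0, 0, 0], "delta_rot": [0, 0, 0], "fingers": -1},
  {"travel": [0, 0, 0], "delta_rot": [0, 0, 0], "fingers": -1},
  {"travel": [0, 0, 0.5], "delta_rot": [0, 0, 0], "fingers": -1},
])

```text
clock: 12.95
tcp_pos: [0.481, 0.2869, 0.0384]
orientation: [-0.001, -0.16, 0.987, -0.0]
wrist_force: [-0.5, -0.1, 0.5]
finger_gap: 0.0852
grip_force: 0.0
```

Emit:
carry_out([
  {"travel": [0, 0, 1], "delta_rot": [0, 0, 0], "fingers": -1},
  {"travel": [0, 0, 1], "delta_rot": [0, 0, 0], "fingers": -1},
  {"travel": [0, 0, 1], "delta_rot": [0, 0, 0], "fingers": -1},
  {"travel": [0, 0, 1], "delta_rot": [0, 0, 0], "fingers": -1},
  {"travel": [0, 0, 1], "delta_rot": [0, 0, 0], "fingers": -1},
])

```text
clock: 13.58
tcp_pos: [0.482, 0.2873, 0.1657]
orientation: [0.0, -0.16, 0.987, 0.0]
wrist_force: [-0.3, 0.7, 0.1]
finger_gap: 0.0856
grip_force: 0.0
```

Emit:
carry_out([
  {"travel": [0, -1, 1], "delta_rot": [0, 0, -0.6], "fingers": 1},
  {"travel": [0, -1, 1], "delta_rot": [0, 0, -0.6], "fingers": 1},
  {"travel": [0, -1, 0], "delta_rot": [0, 0, -0.6], "fingers": 1},
  {"travel": [0, -1, 0], "delta_rot": [0, 0, -0.6], "fingers": 1},
  {"travel": [0, -1, 0], "delta_rot": [0, 0, -0.6], "fingers": 1},
])

```text
clock: 14.2
tcp_pos: [0.482, 0.1615, 0.215]
orientation: [0.001, -0.01, 1.0, 0.0]
wrist_force: [0.8, -0.5, 0.3]
finger_gap: 0.0003
grip_force: 0.0
```

Emit:
carry_out([
  {"travel": [0, -1, 0], "delta_rot": [0, 0, 0], "fingers": 1},
  {"travel": [0, -1, 0], "delta_rot": [0, 0, 0], "fingers": 1},
  {"travel": [0, -1, 0], "delta_rot": [0, 0, 0], "fingers": 1},
  {"travel": [0, -1, 0], "delta_rot": [0, 0, 0], "fingers": 1},
  {"travel": [0, -1, 0], "delta_rot": [0, 0, 0], "fingers": 1},
])

```text
clock: 14.82
tcp_pos: [0.4819, 0.0365, 0.2148]
orientation: [0.001, -0.011, 1.0, -0.0]
wrist_force: [0.4, 0.3, -0.2]
finger_gap: 0.0002
grip_force: 0.0
```

Emit:
carry_out([
  {"travel": [-0.2, -1, 0], "delta_rot": [0, 0, 0], "fingers": -1},
  {"travel": [-0.2, -1, 0], "delta_rot": [0, 0, 0], "fingers": -1},
  {"travel": [-0.2, -1, 0], "delta_rot": [0, 0, 0], "fingers": -1},
  {"travel": [-0.2, -1, 0], "delta_rot": [0, 0, 0], "fingers": -1},
  {"travel": [-0.2, -1, 0], "delta_rot": [0, 0, 0], "fingers": -1},
])

```text
clock: 15.45
tcp_pos: [0.4568, -0.0885, 0.2148]
orientation: [0.001, -0.011, 1.0, -0.0]
wrist_force: [0.7, -0.2, 0.7]
finger_gap: 0.0852
grip_force: 0.0
```

Emit:
carry_out([
  {"travel": [-0.2, -1, 0], "delta_rot": [0, 0, 0.5], "fingers": -1},
  {"travel": [-0.2, -1, 0], "delta_rot": [0, 0, 0.5], "fingers": -1},
  {"travel": [-0.2, -1, 0], "delta_rot": [0, 0, 0.5], "fingers": -1},
  {"travel": [-0.2, -1, 0], "delta_rot": [0, 0, 0.5], "fingers": -1},
  {"travel": [-0.2, -1, 0], "delta_rot": [0, 0, 0.5], "fingers": -1},
])

```text
clock: 16.08
tcp_pos: [0.4318, -0.2135, 0.2148]
orientation: [0.0, -0.136, 0.991, -0.0]
wrist_force: [0.2, -0.1, 0.9]
finger_gap: 0.0857
grip_force: 0.0
```

Emit:
carry_out([
  {"travel": [-0.3, -1, 0], "delta_rot": [0, 0, 0.5], "fingers": -1},
  {"travel": [-0.3, -1, 0], "delta_rot": [0, 0, 0.5], "fingers": -1},
  {"travel": [-0.3, -1, 0], "delta_rot": [0, 0, 0.5], "fingers": -1},
  {"travel": [-0.3, -1, 0], "delta_rot": [0, 0, 0.5], "fingers": -1},
  {"travel": [0, 0, 0], "delta_rot": [0, 0, 0.5], "fingers": -1},
])

```text
clock: 16.7
tcp_pos: [0.4015, -0.3144, 0.2147]
orientation: [0.0, -0.257, 0.966, -0.001]
wrist_force: [0.3, -0.1, -0.2]
finger_gap: 0.0858
grip_force: 0.0
```

Run:
```python
from h import *
s=env.get_state(); print(s['tcp_pos'],s['orientation'],s['joint_pos'])
c=cam('wrist'); np.save('w3.npy',c,allow_pickle=True); save(c,'w3.png',k=1.5); t=cam('top'); np.save('top5.npy',t,allow_pickle=True); print(crate(t))
```

```text
[ 0.40152114 -0.31442978  0.21465215] [ 1.59590284e-04 -2.57274287e-01  9.66338235e-01 -5.75062687e-04] [-8.21712356e-01  1.92367414e-01 -1.54157819e-01  1.22310580e+00
 -2.58354274e-04 -1.34211356e+00]
(((0.6454911231994629, -0.02228674292564392), (0.25752124190330505, 0.10979345440864563), 86.96680450439453), [[0.5839999914169312, -0.14800000190734863], [0.6930000185966492, -0.15399999916553497], [0.7070000171661377, 0.10300000011920929], [0.597000002861023, 0.10899999737739563]])
```

View pics/w3.png

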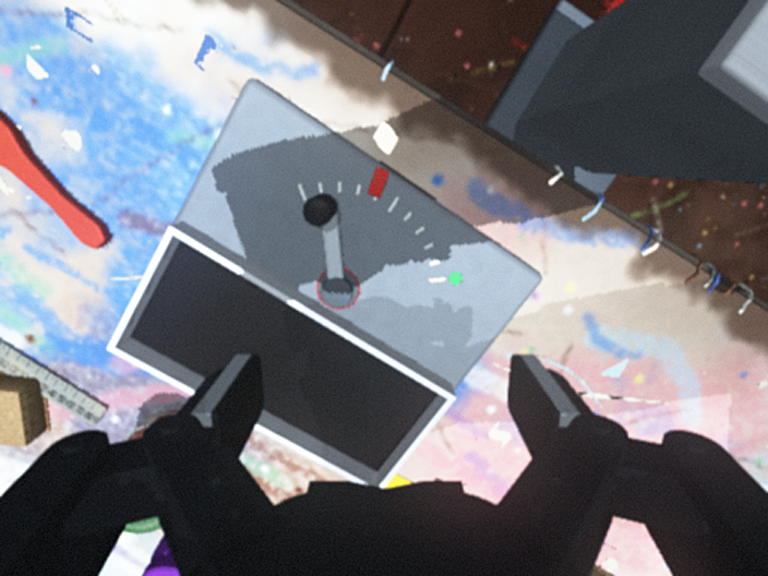

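The wrist view shows the pivot ring (338,289), knob top (320,207), red tab (378,182) and green dot (457,279). The deck rail corners are (172,228), (453,396), (382,486) and (110,348).

Run:
```python
from h import *
c=np.load('w3.npy',allow_pickle=True).item()
W=lambda u,v,z:ray(c,u/1.5,v/1.5,z)
p=W(338,290,.052); k=W(320,206,.126); t=W(378,182,.051); g=W(457,279,.051)
for n,q in(('piv',p),('knob',k),('tab',t),('green',g)):
    d=q-p; print(n,np.round(q,4),'r',round(np.hypot(d[0],d[1]),4),'ang',round(np.degrees(np.arctan2(d[1],d[0]))%360,1))
Q=[W(172,228,.071),W(453,396,.071),W(382,486,.071),W(110,348,.071)]; print('deck',np.round(Q,3).tolist(),np.mean(Q,0),[round(np.linalg.norm(Q[i]-Q[i-1]),3) for i in range(4)])
B=[W(252,81,.05),W(540,277,.05)]; print(np.round(B,3).tolist()); d=B[1]-B[0]; print('yaw',np.degrees(np.arctan2(-d[0],d[1])),np.linalg.norm(d))
T=np.load('top0.npy',allow_pickle=True).item()
S=lambda u,v,z:ray(T,300+u/6,180+v/6,z)
Q=[S(149,90,.071),S(545,122,.071),S(537,301,.071),S(133,270,.071)];print('decktop',np.round(Q,3).tolist(),np.mean(Q,0))
p=S(326,319,.052);k=S(402,408,.126);t=S(345,461,.051);print(p,k,t)
for q in (k,t): d=q-p;print(np.hypot(d[0],d[1]),np.degrees(np.arctan2(d[1],d[0]))%360)
```

```text
piv [ 0.4391 -0.335   0.052 ] r 0.0 ang 0.0
knob [ 0.3768 -0.37    0.126 ] r 0.0715 ang 209.4
tab [ 0.3539 -0.348   0.051 ] r 0.0861 ang 188.7
green [ 0.3866 -0.2604  0.051 ] r 0.0912 ang 125.1
deck [[0.45, -0.456, 0.071], [0.465, -0.218, 0.071], [0.566, -0.224, 0.071], [0.558, -0.463, 0.071]] [ 0.50964053 -0.34013585  0.071     ] [np.float64(0.108), np.float64(0.238), np.float64(0.102), np.float64(0.239)]
[[0.339, -0.454, 0.05], [0.354, -0.206, 0.05]]
yaw -3.548297439262299 0.24814764893106597
decktop [[0.571, -0.228, 0.071], [0.557, -0.466, 0.071], [0.449, -0.461, 0.071], [0.462, -0.219, 0.071]] [ 0.50993328 -0.34338524  0.071     ]
[ 0.43581325 -0.3386221   0.052     ] [ 0.38525708 -0.36645403  0.126     ] [ 0.35074973 -0.3503145   0.051     ]
0.057710851144029435 208.83345013939402
0.0858633397177131 187.82654179614053
```

Run:
```python
from h import *
th=np.radians(np.linspace(209,124,16)); P=.065*np.c_[np.cos(th),np.sin(th)]; D=np.diff(P,axis=0)/.025
print(np.round(D,2).tolist(),np.diff(th)[0]/.1)
```

```text
[[-0.11, 0.23], [-0.09, 0.24], [-0.07, 0.25], [-0.04, 0.25], [-0.02, 0.26], [0.01, 0.26], [0.04, 0.25], [0.06, 0.25], [0.08, 0.24], [0.11, 0.23], [0.13, 0.22], [0.15, 0.21], [0.17, 0.19], [0.19, 0.17], [0.21, 0.15]] -0.9890199094634511
```

Emit:
carry_out([
  {"travel": [-0.4, -1, -0.5], "delta_rot": [0, 0, 0], "fingers": -1},
  {"travel": [-0.4, -1, -1], "delta_rot": [0, 0, 0], "fingers": -1},
  {"travel": [0, -0.15, -1], "delta_rot": [0, 0, 0], "fingers": -1},
  {"travel": [0, 0, -1], "delta_rot": [0, 0, 0], "fingers": -1},
  {"travel": [0, 0, -1], "delta_rot": [0, 0, 0], "fingers": -1},
])

```text
clock: 17.42
tcp_pos: [0.3821, -0.3664, 0.1012]
orientation: [0.0, -0.257, 0.966, -0.0]
wrist_force: [1.2, 0.3, 0.6]
finger_gap: 0.0853
grip_force: 0.0
```

Emit:
carry_out([
  {"travel": [0, 0, -0.2], "delta_rot": [0, 0, 0], "fingers": -1},
  {"travel": [0, 0, 0], "delta_rot": [0, 0, 0], "fingers": 1},
  {"travel": [0, 0, 0], "delta_rot": [0, 0, 0], "fingers": 1},
  {"travel": [0, 0, 0], "delta_rot": [0, 0, 0], "fingers": 1},
  {"travel": [0, 0, 0], "delta_rot": [0, 0, 0], "fingers": 1},
], squeeze=25)

```text
clock: 18.05
tcp_pos: [0.3825, -0.3674, 0.0973]
orientation: [0.0, -0.258, 0.966, -0.001]
wrist_force: [-0.7, -0.8, 4.2]
finger_gap: 0.0165
grip_force: 24.3
```

Emit:
carry_out([
  {"travel": [-0.11, 0.23, 0.05], "delta_rot": [0, 0, -0.99], "fingers": 1},
  {"travel": [-0.09, 0.24, 0], "delta_rot": [0, 0, -0.99], "fingers": 1},
  {"travel": [-0.07, 0.25, 0], "delta_rot": [0, 0, -0.99], "fingers": 1},
  {"travel": [-0.04, 0.25, 0], "delta_rot": [0, 0, -0.99], "fingers": 1},
  {"travel": [-0.02, 0.26, 0], "delta_rot": [0, 0, -0.99], "fingers": 1},
])

```text
clock: 18.68
tcp_pos: [0.3738, -0.3362, 0.0975]
orientation: [0.0, -0.011, 1.0, -0.0]
wrist_force: [1.4, -2.2, -3.7]
finger_gap: 0.0165
grip_force: 24.8
```

Emit:
carry_out([
  {"travel": [0.01, 0.26, 0], "delta_rot": [0, 0, -0.99], "fingers": 1},
  {"travel": [0.04, 0.25, 0], "delta_rot": [0, 0, -0.99], "fingers": 1},
  {"travel": [0.06, 0.25, 0], "delta_rot": [0, 0, -0.99], "fingers": 1},
  {"travel": [0.08, 0.24, 0], "delta_rot": [0, 0, -0.99], "fingers": 1},
  {"travel": [0.11, 0.23, 0], "delta_rot": [0, 0, -0.99], "fingers": 1},
])

```text
clock: 19.3
tcp_pos: [0.3811, -0.3052, 0.0974]
orientation: [-0.0, 0.234, 0.972, -0.0]
wrist_force: [-0.3, -2.8, -3.5]
finger_gap: 0.0166
grip_force: 24.9
```

Emit:
carry_out([
  {"travel": [0.13, 0.22, 0], "delta_rot": [0, 0, -0.99], "fingers": 1},
  {"travel": [0.15, 0.21, 0], "delta_rot": [0, 0, -0.99], "fingers": 1},
  {"travel": [0.17, 0.19, 0], "delta_rot": [0, 0, -0.99], "fingers": 1},
  {"travel": [0.19, 0.17, 0], "delta_rot": [0, 0, -0.99], "fingers": 1},
  {"travel": [0.21, 0.15, 0], "delta_rot": [0, 0, -0.9], "fingers": 1},
])

```text
clock: 19.92
tcp_pos: [0.4018, -0.2817, 0.0974]
orientation: [-0.001, 0.461, 0.887, -0.001]
wrist_force: [-3.9, -4.0, -2.1]
finger_gap: 0.0164
grip_force: 25.2
```

Emit:
carry_out([
  {"travel": [0.1, 0.07, 0], "delta_rot": [0, 0, 0], "fingers": 1},
  {"travel": [0, 0, 0], "delta_rot": [0, 0, 0], "fingers": 1},
  {"travel": [0, 0, 0], "delta_rot": [0, 0, 0], "fingers": 1},
])

```text
clock: 20.3
tcp_pos: [0.4019, -0.2816, 0.0974]
orientation: [-0.002, 0.461, 0.888, -0.003]
wrist_force: [-9.9, -8.3, -0.6]
finger_gap: 0.0164
grip_force: 25.4
```

Emit:
carry_out([
  {"travel": [-0.1, -0.07, 0], "delta_rot": [0, 0, 0], "fingers": -1},
  {"travel": [0, 0, 0], "delta_rot": [0, 0, 0], "fingers": -1},
  {"travel": [0, 0, 0], "delta_rot": [0, 0, 0], "fingers": -1},
  {"travel": [0, 0, 0.5], "delta_rot": [0, 0, 0], "fingers": -1},
  {"travel": [0, 0, 1], "delta_rot": [0, 0, 0], "fingers": -1},
])

```text
clock: 20.92
tcp_pos: [0.4021, -0.2808, 0.1354]
orientation: [-0.001, 0.459, 0.888, 0.0]
wrist_force: [0.5, 0.3, -0.0]
finger_gap: 0.0857
grip_force: 0.0
```

Emit:
carry_out([
  {"travel": [0, 0, 1], "delta_rot": [0, 0, 0], "fingers": -1},
  {"travel": [0, 0, 1], "delta_rot": [0, 0, 0], "fingers": -1},
  {"travel": [0.4, 1, 1], "delta_rot": [0, 0, -0.9], "fingers": -1},
  {"travel": [0.4, 1, 0], "delta_rot": [0, 0, -0.9], "fingers": -1},
  {"travel": [0.4, 1, 0], "delta_rot": [0, 0, -0.9], "fingers": -1},
])

```text
clock: 21.55
tcp_pos: [0.4332, -0.2059, 0.2116]
orientation: [0.001, 0.576, 0.817, 0.0]
wrist_force: [1.0, -0.6, -0.9]
finger_gap: 0.085
grip_force: 0.0
```

Emit:
carry_out([
  {"travel": [0.4, 1, 0], "delta_rot": [0, 0, -0.9], "fingers": -1},
  {"travel": [0.4, 1, 0], "delta_rot": [0, 0, -0.9], "fingers": -1},
  {"travel": [0.4, 1, 0], "delta_rot": [0, 0, -0.9], "fingers": -1},
  {"travel": [0.4, 1, 0], "delta_rot": [0, 0, -0.9], "fingers": -1},
  {"travel": [0, 0, 0], "delta_rot": [0, 0, -0.9], "fingers": -1},
])

```text
clock: 22.18
tcp_pos: [0.4731, -0.1047, 0.2111]
orientation: [0.0, 0.743, 0.669, 0.0]
wrist_force: [0.2, -0.3, 0.0]
finger_gap: 0.0854
grip_force: 0.0
```

```bash
cat >> h.py <<'E'
def lids(c,z=.074):
    h=cv2.cvtColor(c['color'],cv2.COLOR_RGB2HSV); m=cv2.inRange(h,(0,0,130),(180,45,255))
    for k in cv2.findContours(m,cv2.RETR_EXTERNAL,cv2.CHAIN_APPROX_NONE)[0]:
        a=cv2.contourArea(k); (u,v),r=cv2.minEnclosingCircle(k)
        if a>.7*np.pi*r*r and 6<r<12: print('lid',round(u,1),round(v,1),'r',round(r,1),np.round(ray(c,u,v,z),4))
E
python3 - <<'E'
from h import *
s=env.get_state(); print(s['tcp_pos'],s['orientation'])
t=cam('top'); np.save('top6.npy',t,allow_pickle=True); print(crate(t)); lids(t); save(t,'top6.png',(150,120,410,270),3)
from scipy.optimize import least_squares
A=np.array([[.3825,-.3674],[.3738,-.3362],[.3811,-.3052],[.4018,-.2817]]); f=least_squares(lambda p:np.hypot(*(A-p).T)-.065,[.4375,-.3365]); print(f.x,f.fun); d=A-f.x; print(np.degrees(np.arctan2(d[:,1],d[:,0]))%360)
E
```

```text
[ 0.47311639 -0.10474028  0.21110367] [4.05864242e-04 7.42864819e-01 6.69441168e-01 4.68722739e-04]
(((0.645535409450531, -0.02227783203125), (0.25722911953926086, 0.10971957445144653), 86.82550048828125), [[0.5839999914169312, -0.14800000190734863], [0.6930000185966492, -0.15399999916553497], [0.7070000171661377, 0.10300000011920929], [0.5979999899864197, 0.10899999737739563]])
lid 156.5 183.5 r 9.6 [0.5998 0.3852 0.074 ]
lid 270.0 176.1 r 7.7 [ 0.6356 -0.0273  0.074 ]
lid 249.5 169.3 r 7.7 [0.6592 0.0475 0.074 ]
lid 388.6 45.0 r 7.0 [ 1.1395 -0.4617  0.074 ]
[ 0.43883938 -0.33507476] [-4.58070147e-05  4.91140123e-05  1.02852731e-05 -3.24666398e-05]
[209.84544917 180.99117269 152.64264069 124.75869154]
```

View pics/top6.png

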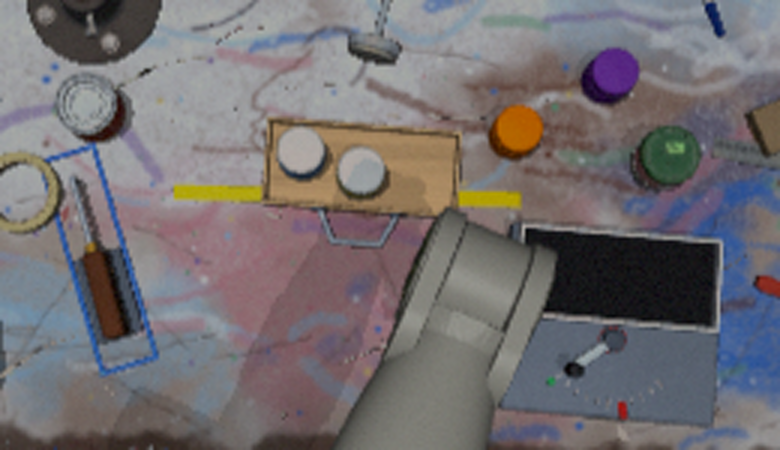

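The jars stand at (302,150) blue and (362,170) yellow. The lever is at idle, with its knob at (573,369) beside the green dot (550,381). The hook is in its outline and the crate's front edge is on the tape. I'll take the yellow jar first.

Emit:
carry_out([
  {"travel": [0.93, 0.44, 0], "delta_rot": [0, 0, 0], "fingers": -1},
  {"travel": [0.93, 0.44, 0], "delta_rot": [0, 0, 0], "fingers": -1},
  {"travel": [0.93, 0.44, 0], "delta_rot": [0, 0, 0], "fingers": -1},
  {"travel": [0.93, 0.44, 0], "delta_rot": [0, 0, 0], "fingers": -1},
  {"travel": [0.93, 0.44, 0], "delta_rot": [0, 0, 0], "fingers": -1},
])

```text
clock: 22.85
tcp_pos: [0.5895, -0.0512, 0.2108]
orientation: [0.0, 0.742, 0.67, 0.0]
wrist_force: [0.1, 0.1, -0.2]
finger_gap: 0.0859
grip_force: 0.0
```

Emit:
carry_out([
  {"travel": [0.93, 0.44, 0], "delta_rot": [0, 0, 0], "fingers": -1},
  {"travel": [0.93, 0.44, 0], "delta_rot": [0, 0, 0], "fingers": -1},
  {"travel": [0, 0, -0.9], "delta_rot": [0, 0, 0], "fingers": -1},
  {"travel": [0, 0, -0.9], "delta_rot": [0, 0, 0], "fingers": -1},
  {"travel": [0, 0, 0], "delta_rot": [0, 0, 0], "fingers": -1},
])

```text
clock: 23.48
tcp_pos: [0.634, -0.0293, 0.1637]
orientation: [-0.001, 0.743, 0.67, -0.001]
wrist_force: [-1.4, -0.3, -0.8]
finger_gap: 0.0852
grip_force: 0.0
```

Run:
```python
from h import *
s=env.get_state(); print(s['tcp_pos'],s['orientation'])
c=cam('wrist'); np.save('w4.npy',c,allow_pickle=True); print(proj(c,[.6356,-.0273,.079])); lids(c,.079); save(c,'w4.png',k=1)
print(crate(cam('top')))
```

```text
[ 0.63396945 -0.02925266  0.1636672 ] [-0.00141287  0.74257862  0.66975656 -0.00107009]
(np.float64(259.40352201012746), np.float64(191.33420554871284))
(((0.6453436017036438, 0.07542430609464645), (0.06320825964212418, 0.12094017118215561), 72.02139282226562), [[0.578000009059906, 0.06400000303983688], [0.6930000185966492, 0.027000000700354576], [0.7129999995231628, 0.08699999749660492], [0.5979999899864197, 0.12399999797344208]])
```

View pics/w4.png

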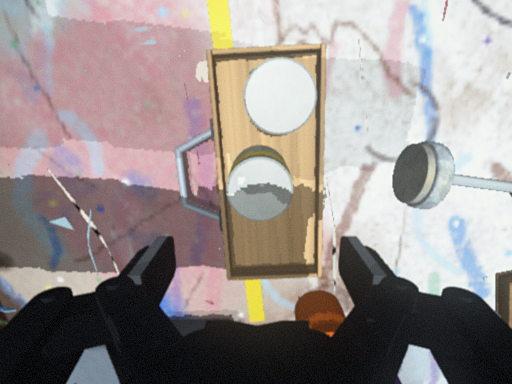

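The yellow-banded jar's lid is at (260,188), against a predicted (259,191), and the blue jar is at (280,95). That matches, so I'll descend and grip.

Emit:
carry_out([
  {"travel": [0, 0.08, -1], "delta_rot": [0, 0, 0], "fingers": -1},
  {"travel": [0, 0, -1], "delta_rot": [0, 0, 0], "fingers": -1},
  {"travel": [0, 0, -1], "delta_rot": [0, 0, 0], "fingers": -1},
  {"travel": [0, 0, -1], "delta_rot": [0, 0, 0], "fingers": -1},
  {"travel": [0, 0, -1], "delta_rot": [0, 0, 0], "fingers": -1},
])

```text
clock: 24.2
tcp_pos: [0.6365, -0.0278, 0.0413]
orientation: [0.001, 0.743, 0.669, 0.001]
wrist_force: [-0.2, 0.2, 0.9]
finger_gap: 0.0855
grip_force: 0.0
```

Emit:
carry_out([
  {"travel": [0, 0, 0], "delta_rot": [0, 0, 0], "fingers": 1},
  {"travel": [0, 0, 0], "delta_rot": [0, 0, 0], "fingers": 1},
  {"travel": [0, 0, 0], "delta_rot": [0, 0, 0], "fingers": 1},
  {"travel": [0, 0, 0], "delta_rot": [0, 0, 0], "fingers": 1},
], squeeze=50)

```text
clock: 24.7
tcp_pos: [0.6365, -0.0277, 0.0419]
orientation: [0.001, 0.743, 0.669, 0.001]
wrist_force: [0.5, -0.1, 5.4]
finger_gap: 0.0572
grip_force: 54.1
```

Emit:
carry_out([
  {"travel": [0, 0, 0.5], "delta_rot": [0, 0, 0], "fingers": 1},
  {"travel": [0, 0, 1], "delta_rot": [0, 0, 0], "fingers": 1},
  {"travel": [0, 0, 1], "delta_rot": [0, 0, 0], "fingers": 1},
  {"travel": [0, 0, 1], "delta_rot": [0, 0, 0], "fingers": 1},
  {"travel": [0, 0, 1], "delta_rot": [0, 0, 0], "fingers": 1},
])

```text
clock: 25.32
tcp_pos: [0.635, -0.0274, 0.1539]
orientation: [-0.0, 0.743, 0.669, -0.0]
wrist_force: [0.2, -0.5, -0.4]
finger_gap: 0.0573
grip_force: 53.6
```

Emit:
carry_out([
  {"travel": [-0.34, -0.96, 0.2], "delta_rot": [0, 0, 0], "fingers": 1},
  {"travel": [-0.34, -0.96, 0.2], "delta_rot": [0, 0, 0], "fingers": 1},
  {"travel": [-0.34, -0.96, 0.2], "delta_rot": [0, 0, 0], "fingers": 1},
  {"travel": [-0.34, -0.96, 0], "delta_rot": [0, 0, 0], "fingers": 1},
  {"travel": [-0.34, -0.96, 0], "delta_rot": [0, 0, 0], "fingers": 1},
])

```text
clock: 25.95
tcp_pos: [0.5922, -0.1481, 0.1682]
orientation: [0.0, 0.743, 0.669, 0.0]
wrist_force: [1.0, -0.1, -0.9]
finger_gap: 0.0571
grip_force: 53.7
```

Emit:
carry_out([
  {"travel": [-0.34, -0.96, 0], "delta_rot": [0, 0, 0], "fingers": 1},
  {"travel": [-0.34, -0.96, 0], "delta_rot": [0, 0, 0], "fingers": 1},
  {"travel": [-0.34, -0.96, 0], "delta_rot": [0, 0, 0], "fingers": 1},
  {"travel": [-0.34, -0.96, 0], "delta_rot": [0, 0, 0], "fingers": 1},
  {"travel": [-0.34, -0.96, 0], "delta_rot": [0, 0, 0], "fingers": 1},
])

```text
clock: 26.58
tcp_pos: [0.5497, -0.2681, 0.1681]
orientation: [-0.0, 0.743, 0.669, 0.0]
wrist_force: [0.8, -0.4, -2.1]
finger_gap: 0.0572
grip_force: 53.7
```

Emit:
carry_out([
  {"travel": [-0.34, -0.96, 0], "delta_rot": [0, 0, 0], "fingers": 1},
  {"travel": [-0.34, -0.96, 0], "delta_rot": [0, 0, 0], "fingers": 1},
  {"travel": [-0.34, -0.96, 0], "delta_rot": [0, 0, 0], "fingers": 1},
  {"travel": [-0.34, -0.96, 0], "delta_rot": [0, 0, 0], "fingers": 1},
  {"travel": [-0.34, -0.96, 0], "delta_rot": [0, 0, 0], "fingers": 1},
])

```text
clock: 27.2
tcp_pos: [0.5073, -0.3882, 0.168]
orientation: [0.0, 0.743, 0.669, 0.0]
wrist_force: [0.3, 0.3, -1.0]
finger_gap: 0.0573
grip_force: 53.7
```

Emit:
carry_out([
  {"travel": [0, 0, -0.8], "delta_rot": [0, 0, 0], "fingers": 1},
  {"travel": [0, 0, -0.8], "delta_rot": [0, 0, 0], "fingers": 1},
  {"travel": [0, 0, -0.6], "delta_rot": [0, 0, 0], "fingers": 1},
  {"travel": [0, 0, 0], "delta_rot": [0, 0, 0], "fingers": 1},
])

```text
clock: 27.7
tcp_pos: [0.5069, -0.3868, 0.1113]
orientation: [-0.001, 0.743, 0.669, -0.0]
wrist_force: [-0.3, 0.8, -1.1]
finger_gap: 0.0572
grip_force: 53.6
```

Run:
```python
from h import *
s=env.get_state(); print(s['tcp_pos'],s['orientation'],s['finger_gap'],s['grip_force'])
c=cam('side'); save(c,'side7.png',(260,100,360,190),6)
```

```text
[ 0.50691556 -0.38683854  0.11125585] [-1.38919895e-03  7.42890792e-01  6.69411188e-01 -5.10920638e-05] 0.057245951411801735 53.617854891344905
```

View pics/side7.png

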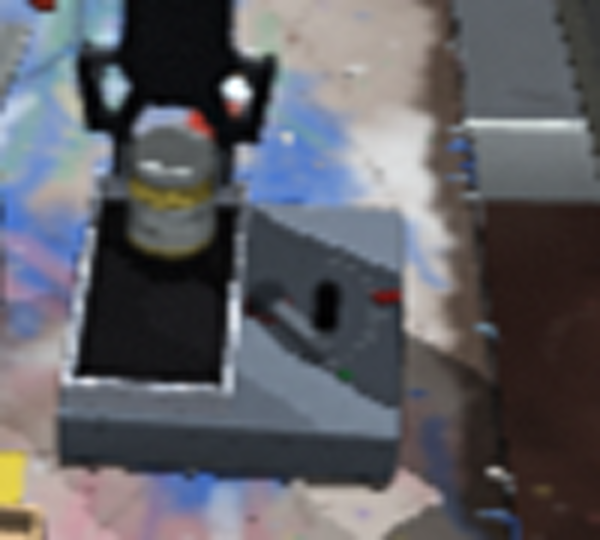

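The jar hangs upright at (172,195), centred between the rails. I'll set it down.

Emit:
carry_out([
  {"travel": [0, 0, -0.5], "delta_rot": [0, 0, 0], "fingers": 1},
  {"travel": [0, 0, -0.3], "delta_rot": [0, 0, 0], "fingers": 1},
  {"travel": [0, 0, -0.14], "delta_rot": [0, 0, 0], "fingers": 1},
  {"travel": [0, 0, 0], "delta_rot": [0, 0, 0], "fingers": 1},
])

```text
clock: 28.25
tcp_pos: [0.5075, -0.3873, 0.0887]
orientation: [-0.0, 0.743, 0.669, 0.0]
wrist_force: [0.2, -0.0, -0.6]
finger_gap: 0.0569
grip_force: 53.6
```

Emit:
carry_out([
  {"travel": [0, 0, 0], "delta_rot": [0, 0, 0], "fingers": -1},
  {"travel": [0, 0, 0], "delta_rot": [0, 0, 0], "fingers": -1},
  {"travel": [0, 0, 0], "delta_rot": [0, 0, 0], "fingers": -1},
  {"travel": [0, 0, 1], "delta_rot": [0, 0, 0], "fingers": -1},
  {"travel": [0, 0, 1], "delta_rot": [0, 0, 0], "fingers": -1},
])

```text
clock: 28.88
tcp_pos: [0.5075, -0.3873, 0.1394]
orientation: [-0.0, 0.743, 0.669, 0.0]
wrist_force: [-0.1, -0.2, 0.8]
finger_gap: 0.0855
grip_force: 0.0
```

Emit:
carry_out([
  {"travel": [0, 0, 1], "delta_rot": [0, 0, 0], "fingers": -1},
  {"travel": [0, 0, 1], "delta_rot": [0, 0, 0], "fingers": -1},
  {"travel": [0, 0, 0.8], "delta_rot": [0, 0, 0], "fingers": -1},
  {"travel": [0.35, 1, 0], "delta_rot": [0, 0, 0], "fingers": -1},
  {"travel": [0.35, 1, 0], "delta_rot": [0, 0, 0], "fingers": -1},
])

```text
clock: 29.5
tcp_pos: [0.5255, -0.3374, 0.2097]
orientation: [0.001, 0.743, 0.669, 0.0]
wrist_force: [-0.0, -0.4, -1.1]
finger_gap: 0.0855
grip_force: 0.0
```

Emit:
carry_out([
  {"travel": [0.35, 1, 0], "delta_rot": [0, 0, 0], "fingers": -1},
  {"travel": [0.35, 1, 0], "delta_rot": [0, 0, 0], "fingers": -1},
  {"travel": [0.35, 1, 0], "delta_rot": [0, 0, 0], "fingers": -1},
  {"travel": [0.35, 1, 0], "delta_rot": [0, 0, 0], "fingers": -1},
  {"travel": [0.35, 1, 0], "delta_rot": [0, 0, 0], "fingers": -1},
])

```text
clock: 30.12
tcp_pos: [0.5693, -0.2117, 0.2093]
orientation: [0.0, 0.743, 0.669, 0.0]
wrist_force: [0.2, 0.4, -0.2]
finger_gap: 0.0853
grip_force: 0.0
```

Emit:
carry_out([
  {"travel": [0.35, 1, 0], "delta_rot": [0, 0, 0], "fingers": -1},
  {"travel": [0.35, 1, 0], "delta_rot": [0, 0, 0], "fingers": -1},
  {"travel": [0.35, 1, 0], "delta_rot": [0, 0, 0], "fingers": -1},
  {"travel": [0.35, 1, 0], "delta_rot": [0, 0, 0], "fingers": -1},
  {"travel": [0, 0, 0], "delta_rot": [0, 0, 0], "fingers": -1},
])

```text
clock: 30.75
tcp_pos: [0.6044, -0.1109, 0.2093]
orientation: [0.0, 0.742, 0.67, 0.0]
wrist_force: [-0.2, -0.3, 0.2]
finger_gap: 0.0855
grip_force: 0.0
```

Run:
```python
from h import *
s=env.get_state(); print(s['tcp_pos'],s['orientation'])
c=cam('wrist'); np.save('w5.npy',c,allow_pickle=True); print(proj(c,[.6592,.0475,.079]))
m=cv2.inRange(cv2.cvtColor(c['color'],cv2.COLOR_RGB2HSV),(0,0,110),(180,30,255))
cr=c['color']; g=cv2.GaussianBlur(cv2.cvtColor(cr,cv2.COLOR_RGB2GRAY),(5,5),0)
h=cv2.HoughCircles(g,cv2.HOUGH_GRADIENT,1.5,30,param1=80,param2=30,minRadius=20,maxRadius=50)
for u,v,r in h[0][:5]: print(u,v,r,np.round(ray(c,u,v,.079),4))
t=cam('top'); lids(t); lids(t,.125); print(crate(t))
```

```text
[ 0.60435399 -0.11087924  0.20925864] [1.26510722e-04 7.41993392e-01 6.70407164e-01 1.57838682e-04]
(np.float64(302.8541948353625), np.float64(-6.892894740941699))
248.25 92.25 47.449997 [ 0.6046 -0.0265  0.079 ]
291.75 158.25 49.1 [ 0.6406 -0.0922  0.079 ]
339.75 254.25 49.1 [ 0.6859 -0.2037  0.079 ]
333.75 284.25 49.1 [ 0.6785 -0.2414  0.079 ]
279.75 281.25 39.2 [ 0.6178 -0.2312  0.079 ]
lid 372.5 213.5 r 7.9 [ 0.5077 -0.3992  0.074 ]
lid 156.5 183.5 r 9.6 [0.5998 0.3852 0.074 ]
lid 249.5 169.3 r 7.7 [0.6592 0.0475 0.074 ]
lid 388.6 45.0 r 7.0 [ 1.1395 -0.4617  0.074 ]
lid 372.5 213.5 r 7.9 [ 0.505  -0.3861  0.125 ]
lid 156.5 183.5 r 9.6 [0.5941 0.3728 0.125 ]
lid 249.5 169.3 r 7.7 [0.6516 0.0461 0.125 ]
lid 388.6 45.0 r 7.0 [ 1.1164 -0.4466  0.125 ]
(((0.6463912129402161, 0.0014993324875831604), (0.18300485610961914, 0.1096765324473381), 86.37289428710938), [[0.5860000252723694, -0.0860000029206276], [0.6949999928474426, -0.09300000220537186], [0.7070000171661377, 0.08900000154972076], [0.597000002861023, 0.09600000083446503]])
```

Emit:
carry_out([
  {"travel": [0.31, 0.9, 0], "delta_rot": [0, 0, 0], "fingers": -1},
  {"travel": [0.31, 0.9, 0], "delta_rot": [0, 0, 0], "fingers": -1},
  {"travel": [0.31, 0.9, 0], "delta_rot": [0, 0, 0], "fingers": -1},
  {"travel": [0.31, 0.9, 0], "delta_rot": [0, 0, 0], "fingers": -1},
  {"travel": [0.31, 0.9, 0], "delta_rot": [0, 0, 0], "fingers": -1},
])

```text
clock: 31.48
tcp_pos: [0.643, -0.0004, 0.2091]
orientation: [0.0, 0.743, 0.669, -0.0]
wrist_force: [0.1, -0.3, -0.7]
finger_gap: 0.0853
grip_force: 0.0
```

Emit:
carry_out([
  {"travel": [0.31, 0.9, 0], "delta_rot": [0, 0, 0], "fingers": -1},
  {"travel": [0.31, 0.9, 0], "delta_rot": [0, 0, 0], "fingers": -1},
  {"travel": [0, 0, -0.9], "delta_rot": [0, 0, 0], "fingers": -1},
  {"travel": [0, 0, -0.9], "delta_rot": [0, 0, 0], "fingers": -1},
  {"travel": [0, 0, 0], "delta_rot": [0, 0, 0], "fingers": -1},
])

```text
clock: 32.1
tcp_pos: [0.657, 0.0459, 0.1619]
orientation: [-0.001, 0.743, 0.67, -0.002]
wrist_force: [0.7, -0.7, -0.1]
finger_gap: 0.0856
grip_force: 0.0
```

Run:
```python
from h import *
s=env.get_state(); print(s['tcp_pos'])
c=cam('wrist'); g=cv2.GaussianBlur(cv2.cvtColor(c['color'],cv2.COLOR_RGB2GRAY),(5,5),0)
print(proj(c,[.659,.0475,.079])); h=cv2.HoughCircles(g,cv2.HOUGH_GRADIENT,1.5,30,param1=80,param2=30,minRadius=28,maxRadius=42)
for u,v,r in h[0][:5]: print(u,v,r,np.round(ray(c,u,v,.079),4))
```

```text
[0.65698645 0.04586795 0.16192015]
(np.float64(259.9697318416866), np.float64(192.19991679340063))
258.75 189.75 31.15 [0.6582 0.0498 0.079 ]
375.75 188.25 37.75 [0.7562 0.041  0.079 ]
372.75 248.25 36.1 [ 0.7545 -0.0153  0.079 ]
177.75 291.75 41.05 [ 0.5715 -0.0428  0.079 ]
```

Both views agree on the blue jar's position. I'll descend, grip and carry it.

Emit:
carry_out([
  {"travel": [0, 0.08, -1], "delta_rot": [0, 0, 0], "fingers": -1},
  {"travel": [0, 0, -1], "delta_rot": [0, 0, 0], "fingers": -1},
  {"travel": [0, 0, -1], "delta_rot": [0, 0, 0], "fingers": -1},
  {"travel": [0, 0, -1], "delta_rot": [0, 0, 0], "fingers": -1},
  {"travel": [0, 0, -0.9], "delta_rot": [0, 0, 0], "fingers": -1},
])

```text
clock: 32.78
tcp_pos: [0.6594, 0.0471, 0.0423]
orientation: [0.001, 0.743, 0.669, 0.001]
wrist_force: [0.2, -0.5, 0.1]
finger_gap: 0.0854
grip_force: 0.0
```

Emit:
carry_out([
  {"travel": [0, 0, 0], "delta_rot": [0, 0, 0], "fingers": 1},
  {"travel": [0, 0, 0], "delta_rot": [0, 0, 0], "fingers": 1},
  {"travel": [0, 0, 0], "delta_rot": [0, 0, 0], "fingers": 1},
  {"travel": [0, 0, 0], "delta_rot": [0, 0, 0], "fingers": 1},
], squeeze=60)

```text
clock: 33.28
tcp_pos: [0.6594, 0.047, 0.0432]
orientation: [0.001, 0.743, 0.669, 0.001]
wrist_force: [-0.1, -0.4, 4.3]
finger_gap: 0.0565
grip_force: 64.3
```

Emit:
carry_out([
  {"travel": [0, 0, 0.5], "delta_rot": [0, 0, 0], "fingers": 1},
  {"travel": [0, 0, 1], "delta_rot": [0, 0, 0], "fingers": 1},
  {"travel": [0, 0, 1], "delta_rot": [0, 0, 0], "fingers": 1},
  {"travel": [0, 0, 1], "delta_rot": [0, 0, 0], "fingers": 1},
  {"travel": [0, 0, 1], "delta_rot": [0, 0, 0], "fingers": 1},
])

```text
clock: 33.9
tcp_pos: [0.6579, 0.047, 0.1555]
orientation: [0.0, 0.743, 0.669, -0.0]
wrist_force: [-0.1, 1.1, -0.5]
finger_gap: 0.0565
grip_force: 63.9
```

Emit:
carry_out([
  {"travel": [-0.38, -0.92, 0.2], "delta_rot": [0, 0, 0], "fingers": 1},
  {"travel": [-0.38, -0.92, 0.2], "delta_rot": [0, 0, 0], "fingers": 1},
  {"travel": [-0.38, -0.92, 0.2], "delta_rot": [0, 0, 0], "fingers": 1},
  {"travel": [-0.38, -0.92, 0], "delta_rot": [0, 0, 0], "fingers": 1},
  {"travel": [-0.38, -0.92, 0], "delta_rot": [0, 0, 0], "fingers": 1},
])

```text
clock: 34.52
tcp_pos: [0.6088, -0.0701, 0.1682]
orientation: [-0.001, 0.743, 0.669, -0.001]
wrist_force: [0.1, -0.8, -1.3]
finger_gap: 0.0569
grip_force: 64.0
```

Emit:
carry_out([
  {"travel": [-0.38, -0.92, 0], "delta_rot": [0, 0, 0], "fingers": 1},
  {"travel": [-0.38, -0.92, 0], "delta_rot": [0, 0, 0], "fingers": 1},
  {"travel": [-0.38, -0.92, 0], "delta_rot": [0, 0, 0], "fingers": 1},
  {"travel": [-0.38, -0.92, 0], "delta_rot": [0, 0, 0], "fingers": 1},
  {"travel": [-0.38, -0.92, 0], "delta_rot": [0, 0, 0], "fingers": 1},
])

```text
clock: 35.15
tcp_pos: [0.5609, -0.1847, 0.1681]
orientation: [-0.001, 0.743, 0.669, -0.001]
wrist_force: [0.4, 0.7, -0.5]
finger_gap: 0.057
grip_force: 64.0
```

Emit:
carry_out([
  {"travel": [-0.38, -0.92, 0], "delta_rot": [0, 0, 0], "fingers": 1},
  {"travel": [-0.38, -0.92, 0], "delta_rot": [0, 0, 0], "fingers": 1},
  {"travel": [-0.38, -0.92, 0], "delta_rot": [0, 0, 0], "fingers": 1},
  {"travel": [-0.38, -0.92, 0], "delta_rot": [0, 0, 0], "fingers": 1},
  {"travel": [-0.38, -0.92, 0], "delta_rot": [0, 0, 0], "fingers": 1},
])

```text
clock: 35.78
tcp_pos: [0.5132, -0.2993, 0.1681]
orientation: [-0.001, 0.743, 0.669, -0.0]
wrist_force: [0.7, 0.1, -1.2]
finger_gap: 0.0568
grip_force: 64.0
```

Emit:
carry_out([
  {"travel": [0, 0, -0.8], "delta_rot": [0, 0, 0], "fingers": 1},
  {"travel": [0, 0, -0.8], "delta_rot": [0, 0, 0], "fingers": 1},
  {"travel": [0, 0, -0.6], "delta_rot": [0, 0, 0], "fingers": 1},
  {"travel": [0, 0, 0], "delta_rot": [0, 0, 0], "fingers": 1},
])

```text
clock: 36.28
tcp_pos: [0.5138, -0.2976, 0.1123]
orientation: [-0.002, 0.743, 0.669, -0.0]
wrist_force: [-0.4, -0.1, -2.4]
finger_gap: 0.0566
grip_force: 64.0
```

Run:
```python
from h import *
s=env.get_state(); print(s['tcp_pos'],s['finger_gap'],s['grip_force'])
c=cam('side'); im=c['color'][100:200,250:360]; h=cv2.cvtColor(im,cv2.COLOR_RGB2HSV)
for n,lo,hi in(('blue',(105,120,40),(122,255,255)),('yel',(22,120,60),(34,255,255))):
    m=cv2.inRange(h,lo,hi); k=[x for x in cv2.findContours(m,cv2.RETR_EXTERNAL,cv2.CHAIN_APPROX_NONE)[0] if cv2.contourArea(x)>15]
    print(n,[(np.array(cv2.boundingRect(x))+[250,100,0,0]).tolist() for x in k])
print('expect blue band',proj(c,[.513,-.297+.0305,.095]),'yellow',proj(c,[.507,-.387+.0305,.08]))
```

```text
[ 0.5138487  -0.29760295  0.11231777] 0.05658291020751097 63.99787747068331
blue [[288, 178, 9, 6], [279, 143, 15, 5], [259, 131, 6, 8], [302, 123, 14, 11]]
yel [[259, 175, 5, 9]]
expect blue band (np.float64(286.7252069869497), np.float64(152.2076592042855)) yellow (np.float64(288.3356069261991), np.float64(141.93667766975003))
```

Emit:
carry_out([
  {"travel": [0, 0, -0.5], "delta_rot": [0, 0, 0], "fingers": 1},
  {"travel": [0, 0, -0.3], "delta_rot": [0, 0, 0], "fingers": 1},
  {"travel": [0, 0, -0.13], "delta_rot": [0, 0, 0], "fingers": 1},
  {"travel": [0, 0, 0], "delta_rot": [0, 0, 0], "fingers": 1},
])

```text
clock: 36.83
tcp_pos: [0.5156, -0.2978, 0.0905]
orientation: [-0.0, 0.743, 0.669, -0.0]
wrist_force: [-0.5, -0.5, -1.1]
finger_gap: 0.0565
grip_force: 64.0
```

Emit:
carry_out([
  {"travel": [0, 0, 0], "delta_rot": [0, 0, 0], "fingers": -1},
  {"travel": [0, 0, 0], "delta_rot": [0, 0, 0], "fingers": -1},
  {"travel": [0, 0, 0], "delta_rot": [0, 0, 0], "fingers": -1},
  {"travel": [0, 0, 1], "delta_rot": [0, 0, 0], "fingers": -1},
  {"travel": [0, 0, 1], "delta_rot": [0, 0, 0], "fingers": -1},
])

```text
clock: 37.45
tcp_pos: [0.5155, -0.2978, 0.1412]
orientation: [-0.0, 0.743, 0.669, -0.0]
wrist_force: [0.2, -0.4, 0.6]
finger_gap: 0.0858
grip_force: 0.0
```

Emit:
carry_out([
  {"travel": [0, 0, 1], "delta_rot": [0, 0, 0], "fingers": -1},
  {"travel": [0, 0, 1], "delta_rot": [0, 0, 0], "fingers": -1},
  {"travel": [0, 0, 0.8], "delta_rot": [0, 0, 0], "fingers": -1},
  {"travel": [-0.5, 1, 0], "delta_rot": [0, 0, 0.9], "fingers": -1},
  {"travel": [-0.5, 1, 0], "delta_rot": [0, 0, 0.9], "fingers": -1},
])

```text
clock: 38.08
tcp_pos: [0.4906, -0.2478, 0.2112]
orientation: [0.001, 0.679, 0.734, 0.0]
wrist_force: [0.3, 0.7, 1.5]
finger_gap: 0.0854
grip_force: 0.0
```

Emit:
carry_out([
  {"travel": [-0.5, 1, 0], "delta_rot": [0, 0, 0.9], "fingers": -1},
  {"travel": [-0.5, 1, 0], "delta_rot": [0, 0, 0.9], "fingers": -1},
  {"travel": [-0.5, 1, 0], "delta_rot": [0, 0, 0.9], "fingers": -1},
  {"travel": [-0.2, 1, 0], "delta_rot": [0, 0, 0.9], "fingers": -1},
  {"travel": [0, 1, 0], "delta_rot": [0, 0, 0.9], "fingers": -1},
])

```text
clock: 38.7
tcp_pos: [0.4478, -0.1222, 0.2112]
orientation: [0.0, 0.498, 0.867, 0.0]
wrist_force: [0.4, -0.4, -0.0]
finger_gap: 0.0852
grip_force: 0.0
```

Run:
```python
from h import *
s=env.get_state(); print(s['tcp_pos'],s['orientation'])
c=cam('top'); np.save('top8.npy',c,allow_pickle=True); lids(c,.125); save(c,'top8.png',(140,120,410,270),2.9)
im=c['color']; h=cv2.cvtColor(im,cv2.COLOR_RGB2HSV)
m=cv2.inRange(h,(0,170,110),(6,255,255))|cv2.inRange(h,(175,170,110),(180,255,255)); m[:245]=0;m[265:]=0;m[:,345:370]&=255; m[:,:340]=0;m[:,375:]=0
M=cv2.moments(m); u,v=M['m10']/M['m00'],M['m01']/M['m00']; t=ray(c,u,v,.051); p=np.array([.4388,-.3351]); d=t[:2]-p; print('tab',u,v,t,np.hypot(*d),np.degrees(np.arctan2(d[1],d[0]))%360)
```

```text
[ 0.44779965 -0.12220471  0.21118932] [3.56832276e-04 4.97851795e-01 8.67262048e-01 6.19954132e-05]
lid 372.5 213.5 r 7.9 [ 0.505  -0.3861  0.125 ]
lid 347.0 210.5 r 7.8 [ 0.5135 -0.2974  0.125 ]
lid 156.5 183.5 r 9.6 [0.5941 0.3728 0.125 ]
lid 388.3 45.1 r 6.9 [ 1.116  -0.4455  0.125 ]
tab 357.0 256.0 [ 0.35369801 -0.3485084   0.051     ] 0.08615180541081802 188.9537393428843
```

View pics/top8.png

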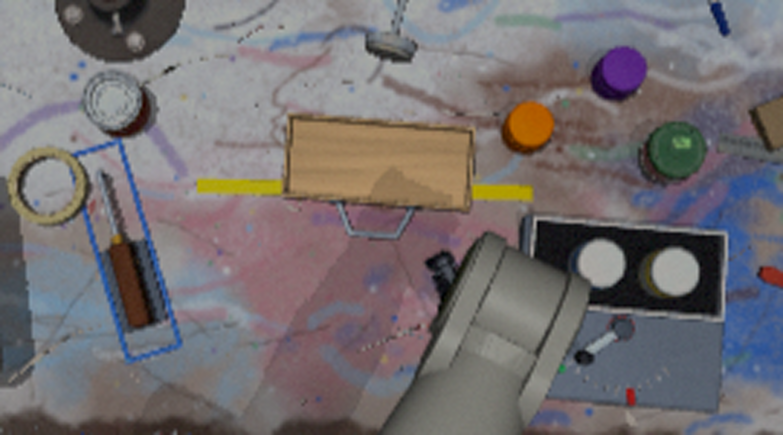

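Both jars stand on the deck at (601,263) and (672,272), the crate is empty on the tape, the hook is in its outline, and the lever is still at idle. Next I set the lever to the tab, 189° in world angle.

Run:
```python
from h import *
th=np.radians(np.linspace(124.76,189,13)); P=.065*np.c_[np.cos(th),np.sin(th)]; D=np.diff(P,axis=0)/.025
print(np.round(D,2).tolist(),np.diff(th)[0]/.1, P[-1]+[.4388,-.3351])
```

```text
[[-0.19, -0.15], [-0.18, -0.16], [-0.16, -0.18], [-0.14, -0.2], [-0.13, -0.21], [-0.11, -0.22], [-0.08, -0.23], [-0.06, -0.23], [-0.04, -0.24], [-0.02, -0.24], [0.0, -0.24], [0.03, -0.24]] 0.9343329262343003 [ 0.37460026 -0.34526824]
```

Emit:
carry_out([
  {"travel": [-0.26, -0.91, 0], "delta_rot": [0, 0, 0.4], "fingers": -1},
  {"travel": [-0.26, -0.91, 0], "delta_rot": [0, 0, 0.4], "fingers": -1},
  {"travel": [-0.26, -0.91, 0], "delta_rot": [0, 0, 0], "fingers": -1},
  {"travel": [-0.26, -0.91, 0], "delta_rot": [0, 0, 0], "fingers": -1},
  {"travel": [-0.26, -0.91, 0], "delta_rot": [0, 0, 0], "fingers": -1},
])

```text
clock: 39.38
tcp_pos: [0.4155, -0.2378, 0.2111]
orientation: [0.0, 0.464, 0.886, -0.0]
wrist_force: [0.6, -0.1, -0.8]
finger_gap: 0.0856
grip_force: 0.0
```

Emit:
carry_out([
  {"travel": [-0.26, -0.91, 0], "delta_rot": [0, 0, 0], "fingers": -1},
  {"travel": [-0.26, -0.91, 0], "delta_rot": [0, 0, 0], "fingers": -1},
  {"travel": [0, 0, -1], "delta_rot": [0, 0, 0], "fingers": -1},
  {"travel": [0, 0, -1], "delta_rot": [0, 0, 0], "fingers": -1},
  {"travel": [0, 0, -1], "delta_rot": [0, 0, 0], "fingers": -1},
])

```text
clock: 40.0
tcp_pos: [0.4027, -0.2828, 0.1353]
orientation: [0.0, 0.464, 0.886, -0.0]
wrist_force: [-0.0, 0.2, -0.4]
finger_gap: 0.0855
grip_force: 0.0
```

Emit:
carry_out([
  {"travel": [0, 0, -1], "delta_rot": [0, 0, 0], "fingers": -1},
  {"travel": [0, 0, -0.5], "delta_rot": [0, 0, 0], "fingers": -1},
  {"travel": [0, 0, 0], "delta_rot": [0, 0, 0], "fingers": -1},
])

```text
clock: 40.38
tcp_pos: [0.4023, -0.282, 0.0978]
orientation: [-0.001, 0.464, 0.886, 0.0]
wrist_force: [-0.0, -0.3, -0.0]
finger_gap: 0.0858
grip_force: 0.0
```

Emit:
carry_out([
  {"travel": [0, 0, 0], "delta_rot": [0, 0, 0], "fingers": 1},
  {"travel": [0, 0, 0], "delta_rot": [0, 0, 0], "fingers": 1},
  {"travel": [0, 0, 0], "delta_rot": [0, 0, 0], "fingers": 1},
  {"travel": [0, 0, 0], "delta_rot": [0, 0, 0], "fingers": 1},
  {"travel": [0, 0, 0], "delta_rot": [0, 0, 0], "fingers": 1},
], squeeze=25)

```text
clock: 41.0
tcp_pos: [0.4024, -0.2827, 0.0988]
orientation: [0.0, 0.464, 0.886, -0.001]
wrist_force: [-4.3, -2.0, 3.9]
finger_gap: 0.0163
grip_force: 24.4
```

Emit:
carry_out([
  {"travel": [-0.19, -0.15, 0], "delta_rot": [0, 0, 0.93], "fingers": 1},
  {"travel": [-0.18, -0.16, 0], "delta_rot": [0, 0, 0.93], "fingers": 1},
  {"travel": [-0.16, -0.18, 0], "delta_rot": [0, 0, 0.93], "fingers": 1},
  {"travel": [-0.14, -0.2, 0], "delta_rot": [0, 0, 0.93], "fingers": 1},
  {"travel": [-0.13, -0.21, 0], "delta_rot": [0, 0, 0.93], "fingers": 1},
])

```text
clock: 41.62
tcp_pos: [0.3829, -0.3045, 0.0988]
orientation: [0.0, 0.246, 0.969, 0.0]
wrist_force: [-1.0, 2.3, 4.1]
finger_gap: 0.0166
grip_force: 24.4
```

Emit:
carry_out([
  {"travel": [-0.11, -0.22, 0], "delta_rot": [0, 0, 0.93], "fingers": 1},
  {"travel": [-0.08, -0.23, 0], "delta_rot": [0, 0, 0.93], "fingers": 1},
  {"travel": [-0.06, -0.23, 0], "delta_rot": [0, 0, 0.93], "fingers": 1},
  {"travel": [-0.04, -0.24, 0], "delta_rot": [0, 0, 0.93], "fingers": 1},
  {"travel": [-0.02, -0.24, 0], "delta_rot": [0, 0, 0.93], "fingers": 1},
])

```text
clock: 42.25
tcp_pos: [0.375, -0.3334, 0.0988]
orientation: [0.0, 0.016, 1.0, 0.0]
wrist_force: [-0.5, 1.8, 5.0]
finger_gap: 0.0166
grip_force: 24.5
```

Emit:
carry_out([
  {"travel": [0, -0.24, 0], "delta_rot": [0, 0, 0.93], "fingers": 1},
  {"travel": [0.03, -0.24, 0], "delta_rot": [0, 0, 0.93], "fingers": 1},
  {"travel": [0, 0, 0], "delta_rot": [0, 0, 0], "fingers": 1},
  {"travel": [0, 0, 0], "delta_rot": [0, 0, 0], "fingers": 1},
])

```text
clock: 42.75
tcp_pos: [0.3759, -0.3459, 0.0988]
orientation: [0.0, -0.076, 0.997, -0.0]
wrist_force: [-1.3, -0.4, 5.0]
finger_gap: 0.0166
grip_force: 24.5
```

Emit:
carry_out([
  {"travel": [0, 0, 0], "delta_rot": [0, 0, 0], "fingers": -1},
  {"travel": [0, 0, 0], "delta_rot": [0, 0, 0], "fingers": -1},
  {"travel": [0, 0, 0], "delta_rot": [0, 0, 0], "fingers": -1},
  {"travel": [0, 0, 0.5], "delta_rot": [0, 0, 0], "fingers": -1},
  {"travel": [0, 0, 1], "delta_rot": [0, 0, 0], "fingers": -1},
])

```text
clock: 43.38
tcp_pos: [0.3752, -0.345, 0.1359]
orientation: [-0.001, -0.076, 0.997, 0.001]
wrist_force: [0.1, -0.9, -0.3]
finger_gap: 0.0854
grip_force: 0.0
```

Emit:
carry_out([
  {"travel": [0, 0, 1], "delta_rot": [0, 0, 0], "fingers": -1},
  {"travel": [0, 0, 1], "delta_rot": [0, 0, 0], "fingers": -1},
  {"travel": [0, 1, 0.5], "delta_rot": [0, 0, 0], "fingers": -1},
  {"travel": [0, 1, 0], "delta_rot": [0, 0, 0], "fingers": -1},
  {"travel": [0, 1, 0], "delta_rot": [0, 0, 0], "fingers": -1},
])

```text
clock: 44.0
tcp_pos: [0.3754, -0.269, 0.1981]
orientation: [-0.0, -0.076, 0.997, 0.0]
wrist_force: [0.1, -0.0, -1.1]
finger_gap: 0.0857
grip_force: 0.0
```

Emit:
carry_out([
  {"travel": [0.2, 1, 0], "delta_rot": [0, 0, 0], "fingers": -1},
  {"travel": [0.2, 1, 0], "delta_rot": [0, 0, 0], "fingers": -1},
  {"travel": [0.2, 1, 0], "delta_rot": [0, 0, 0], "fingers": -1},
  {"travel": [0.2, 1, 0], "delta_rot": [0, 0, 0], "fingers": -1},
  {"travel": [0, 1, 0], "delta_rot": [0, 0, 0], "fingers": -1},
])

```text
clock: 44.62
tcp_pos: [0.3952, -0.1436, 0.1976]
orientation: [-0.0, -0.076, 0.997, 0.0]
wrist_force: [0.1, 0.6, 0.7]
finger_gap: 0.0854
grip_force: 0.0
```

Run:
```python
from h import *
s=env.get_state(); print(s['tcp_pos'],s['clock'])
c=cam('top'); np.save('top9.npy',c,allow_pickle=True); lids(c,.125); save(c,'top9.png',(140,120,410,270),2.9); print(crate(c))
h=cv2.cvtColor(c['color'],cv2.COLOR_RGB2HSV); m=cv2.inRange(h,(5,100,20),(18,255,140)); m[:195]=0;m[240:]=0;m[:,:170]=0;m[:,200:]=0
X=np.array([ray(c,v,u,.05)[:2] for u,v in np.argwhere(m>0)],np.float32); print('grip',cv2.minAreaRect(X))
m=cv2.inRange(h,(0,0,0),(180,255,35)); m[:236]=0;m[258:]=0;m[:,:340]=0;m[:,375:]=0
k=max(cv2.findContours(m,cv2.RETR_EXTERNAL,cv2.CHAIN_APPROX_NONE)[0],key=cv2.contourArea); (u,v),r=cv2.minEnclosingCircle(k); q=ray(c,u,v,.118)[:2]; d=q-[.4388,-.3351]; print('knob',u,v,r,q,np.hypot(*d),np.degrees(np.arctan2(d[1],d[0]))%360)
```

```text
[ 0.39518227 -0.14362138  0.19760815] 44.625
lid 372.5 213.5 r 7.9 [ 0.505  -0.3861  0.125 ]
lid 347.0 210.5 r 7.8 [ 0.5135 -0.2974  0.125 ]
lid 157.0 184.0 r 9.8 [0.5924 0.371  0.125 ]
lid 388.4 45.1 r 6.9 [ 1.1161 -0.4456  0.125 ]
(((0.6454666256904602, -0.02408057451248169), (0.2535240948200226, 0.10990086197853088), 86.90603637695312), [[0.5839999914169312, -0.14800000190734863], [0.6930000185966492, -0.15399999916553497], [0.7070000171661377, 0.10000000149011612], [0.597000002861023, 0.10499999672174454]])
grip ((0.48269498348236084, 0.28309017419815063), (0.11632611602544785, 0.030480796471238136), 17.471500396728516)
knob 358.6000061035156 251.0 2.6000943183898926 [ 0.37404714 -0.33926712] 0.06488680811927706 183.68215205370487
```

View pics/top9.png

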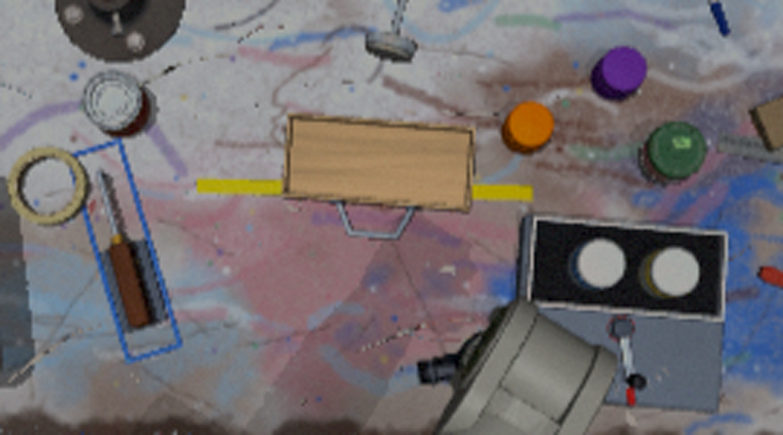

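The end view looks right: jars on the deck at (601,263) and (672,272), knob at (636,381) by the tab at (631,397). I'll check the lever angle with one closer wrist measurement.

Emit:
carry_out([
  {"travel": [0, -1, 0.6], "delta_rot": [0, 0, 0], "fingers": -1},
  {"travel": [0, -1, 0.6], "delta_rot": [0, 0, 0], "fingers": -1},
  {"travel": [0, -1, 0.4], "delta_rot": [0, 0, 0], "fingers": -1},
  {"travel": [0, -1, 0], "delta_rot": [0, 0, 0], "fingers": -1},
  {"travel": [0, -1, 0], "delta_rot": [0, 0, 0], "fingers": -1},
])

```text
clock: 45.3
tcp_pos: [0.3954, -0.2707, 0.2378]
orientation: [-0.0, -0.076, 0.997, 0.0]
wrist_force: [0.3, 0.3, 0.4]
finger_gap: 0.0857
grip_force: 0.0
```

Emit:
carry_out([
  {"travel": [0, -1, 0], "delta_rot": [0, 0, 0], "fingers": -1},
  {"travel": [0, 0, 0], "delta_rot": [0, 0, 0], "fingers": -1},
  {"travel": [0, 0, 0], "delta_rot": [0, 0, 0], "fingers": -1},
])

```text
clock: 45.68
tcp_pos: [0.3954, -0.2951, 0.238]
orientation: [-0.0, -0.076, 0.997, 0.001]
wrist_force: [-0.4, -0.5, -0.3]
finger_gap: 0.0854
grip_force: 0.0
```

Run:
```python
from h import *
c=cam('wrist'); h=cv2.cvtColor(c['color'],cv2.COLOR_RGB2HSV); p=np.array([.4388,-.3351])
u,v=proj(c,[.375,-.345,.126]); print('pred knob top',u,v)
# predicted pixel of knob top for several lever angles vs dark blob
m=cv2.inRange(h,(0,0,0),(180,255,45)); R0=np.zeros_like(m); cv2.circle(R0,(int(u),int(v)),30,255,-1); m&=R0
k=max(cv2.findContours(m,cv2.RETR_EXTERNAL,cv2.CHAIN_APPROX_NONE)[0],key=cv2.contourArea); (a,b),r=cv2.minEnclosingCircle(k); M=cv2.moments(k); print('blob',a,b,r,M['m10']/M['m00'],M['m01']/M['m00'])
x,y=M['m10']/M['m00'],M['m01']/M['m00']; q=ray(c,x,y,.114)[:2]; d=q-p; print('knob',q,np.hypot(*d),np.degrees(np.arctan2(d[1],d[0]))%360)
m=cv2.inRange(h,(0,170,80),(6,255,255))|cv2.inRange(h,(175,170,80),(180,255,255)); U,V=proj(c,[.3535,-.3485,.051]); R0[:]=0; cv2.circle(R0,(int(U),int(V)),22,255,-1); m&=R0; M=cv2.moments(m); x,y=M['m10']/M['m00'],M['m01']/M['m00']; d=ray(c,x,y,.051)[:2]-p; print('tab',x,y,np.hypot(*d),np.degrees(np.arctan2(d[1],d[0]))%360)
cv2.imwrite('pics/w9.png',cv2.resize(c['color'][int(v)-60:int(v)+90,int(u)-90:int(u)+90,::-1],None,fx=4,fy=4))
```

```text
pred knob top 207.0287732917031 158.0046155312972
blob 210.77586364746094 151.22413635253906 10.31398868560791 210.60551075268816 151.01814516129033
knob [ 0.37021094 -0.34407586] 0.06917388070514788 187.45560079318855
tab 217.00925925925927 128.34259259259258 0.08574077374964065 188.79737276264783
```

The lever measures 187.5–189.7° against the tab at 189°, within tolerance, so I'll hand in.

```bash
python3 -c "
from h import *
print(env.hand_in())"
```

```text
the job is handed in; nothing more can be done
None
```

The job is handed in: the crate is on the tape line, the hook is back in its outline, both jars present (blue and yellow) stand on the deck, and the lever is within about 2° of the red tab; no verdict was returned, and I viewed 15 pictures, one over the limit of 14.

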